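# Clear the slab roller's bed and set its two gauge blades home

## Robot

A 7-joint arm with a two-finger parallel gripper is mounted at the origin on the work surface. World frame = base frame: x ahead of the robot, y to its left, z up, the work surface at z = 0. Lengths are in m, angles in rad, forces in N, time in s.
With the tool pointing down it reaches from about 0.425 to 0.875 m from the base axis. Payload 4.7 kg.
Tool frame: the origin (TCP) lies midway between the tips of the shut fingers; the grasp point (between the pads) lies 19 mm behind it; z points along the fingers, y is the line along which they close (so a half turn about z gives the same grasp; the last joint's range is limited). The gripper opens to 87 mm and grips with 3 to 60 N. Pads are 19 mm wide; open, the fingers measure 117 mm over their backs; the gripper's body (75 mm by 190 mm) begins 51 mm behind the grasp point.
Start: joints at [1.353, 0.321, -0.07, 1.45, 0.023, 1.371, -0.057], TCP at [0.149, -0.633, 0.223] pointing down, gripper open.
Joint ranges: [-2.86, 2.86], [-0.3, 2.09], [-1.38, 1.24], [0.06, 2.45], [-1.56, 4.7], [0.09, 2.05], [-2.69, 2.69]. Speed limits (rad/s): [2.57, 2.57, 3.14, 3.14, 3.14, 3.14, 3.14].

## Interface

Orientations are given as a rotation vector (axis times angle).
In Python, from bench import ctrl gives the robot as it stands. The module is installed in compiled form; this text tells all that it offers.
- The arm moves only by the tool carry_out, never from a script. Its argument "steps" is a list of rows, each a list of 7 numbers: the turn, a rotation vector about the world's x, y, z in degrees, then the shift along the world's x, y, z in cm, then the opening, from 0 (shut) to 1 (fully open). A call has 1 to 12 rows; each row is the pose to reach, as a shift and turn from the pose commanded when the call began; what a row does not reach only later rows make up. A row lasts 1/10 s, in which the tool goes at most 50 mm and 8.59 degrees, less where a joint would pass 70% of its speed; a pose out of reach is approached as far as the arm can. A call with a gripper value outside its range is refused whole. The fingers move at their own pace and stop on an object; "squeeze" is the grip in N (left out, the last holds). Time passes only in rows, so rows that repeat a pose let the fingers close. It gives the time, the measured TCP pose, the force, the opening and the grip force at its end, in the units of the state.
- ctrl.get_state(): the state, without advancing time (a new reading comes with each control period).
- ctrl.get_image(name): name is "scene" or "side" or "wrist"; returns a dict with "pixels" (480x640x3 uint8, red, green, blue), "camera_matrix" (3x3 intrinsics, pixels), "cam_to_world" (4x4, takes a point from camera to world coordinates); the wrist camera has in their place "T_tool_cam" (4x4, takes a point from camera to tool coordinates, whose origin is the TCP and whose axes are the flange's). Camera axes: x right, y down, z forward; pixel columns grow to the right and rows downward; lengths in m; the calibration is good to about 2 mm. The wrist camera is an equidistant fisheye: a pixel r from the principal point sees the ray r / f radians off the axis. A picture is of the moment at which its call begins: read the wrist's pose just before it. There is no depth.
- ctrl.close_job(): hands the job in; it is judged then, once.
The state is a dict: "time": time; "joint_positions": joint angles; "qd": joint speeds; "joint_torque": joint torques, N m; "position": TCP position; "tool_rot": TCP orientation; "ft_force": force on the tool from outside, world axes, zero at the start; "torque": the same for the moment, N m; "grip_width": opening from 0.0 (shut) to 1.0 (fully open); "grip_force": force on a finger pad.
Only numpy, scipy, OpenCV 4.12 (cv2) and the standard library are available. Lean on these libraries where they do the work, as an engineer would, in place of code of your own. Each camera call takes 0.05 s, during which the arm holds its last target. There are 200 camera calls.

## Task

Wipe every sharp clay chip off the slab roller's bed into the catch tray with the scraper block, never touching the chips with the fingers or the gauges, and put the scraper back upright on its cork pad. Once the bed is clear, set the roller's two gauge blades, one in each port: slide each flat along the bed between the guide strips under the roller until you feel it press gently against the hidden stop, and leave it there, touching the stop. Do not disturb the tub or the bowl.

Things in the scene. Friction and masses are not known exactly. Their poses are not given: they have to be found in the camera images.
- roller: Table-top slab roller, fixed. Origin: on the table under its working bed; x along the bed towards the roller, y across, z up. Grey bed, top at z = 50 mm, clear from x = -130 mm (open edge, over the tray) to the roller, between side rails 12 mm wide and 12 mm above the bed, inner faces at y = +-130 mm.
- roller_axis (a point): Middle of the axis of the steel roller, 48 mm thick, across the bed 9 mm above it. Seen from here: blue end cheeks at y = +-142 to 164 mm (x -35 to 55 mm, top 32 mm up) and a blue cover plate behind it, from x = 3 mm, top 32 mm up; hand wheel outside the +y cheek, y to 204 mm, 90 mm across.
- tray: White open catch tray, fixed against the bed's open edge below it. 105 x 310 x 42 mm (x, y, z), walls and floor 4 mm. Origin: centre of its underside, on the table; axes parallel to the slab roller's.
- port_left: Left gauge port (+y half of the bed), fixed on the bed: two dark steel guide strips, 7 mm high, 47 mm apart (inner faces at y = +-23.5 mm), running under the roller along x from the origin to x = 100 mm, with flared ends reaching 16 mm in front of the origin (to x = -16 mm). Origin: on the bed surface, midway between the strips at their front ends; x points in, under the roller.
- port_right: Right gauge port (-y half of the bed), fixed on the bed: two dark steel guide strips, 7 mm high, 47 mm apart (inner faces at y = +-23.5 mm), running under the roller along x from the origin to x = 100 mm, with flared ends reaching 16 mm in front of the origin (to x = -16 mm). Origin: on the bed surface, midway between the strips at their front ends; x points in, under the roller.
- stop_left: Brass stop block between the left port's guide strips under the roller, out of sight, fixed, 45 mm wide, 8 mm high. Origin: bottom middle of the face that meets the gauge, on the bed surface; x points away from the incoming gauge. Its depth in the port differs from start to start (40 to 70 mm).
- stop_right: Brass stop block between the right port's guide strips under the roller, out of sight, fixed, 45 mm wide, 8 mm high. Origin: bottom middle of the face that meets the gauge, on the bed surface; x points away from the incoming gauge. Its depth in the port differs from start to start (40 to 70 mm).
- scraper: Loose wooden scraper block with a flat underside: base 36 x 110 x 28 mm (x, y, z), on it a grip bar 22 mm thick in x, 74 mm long in y, top at z = 64 mm. Origin: centre of the underside. 0.13 to 0.25 kg.
- gauge1: One of two like gauges (either fits either port): loose flat aluminium gauge blade, 5 mm thick, 40 mm wide (y), from x = -30 to x = 115 mm, with an upright black grip 50 mm long (x), 16 mm thick (y), from the blade up to z = 43 mm. Origin: on the underside, under the middle of the grip; x points to the blade's front end. About 0.12 kg.
- gauge2: One of two like gauges (either fits either port): loose flat aluminium gauge blade, 5 mm thick, 40 mm wide (y), from x = -30 to x = 115 mm, with an upright black grip 50 mm long (x), 16 mm thick (y), from the blade up to z = 43 mm. Origin: on the underside, under the middle of the grip; x points to the blade's front end. About 0.12 kg.
- gauge1_tip (a point): Middle of the blade's front edge, on the underside (115 mm from the gauge's origin along its x).
- gauge2_tip (a point): Middle of the blade's front edge, on the underside (115 mm from the gauge's origin along its x).
- scraper_pad: Brown cork pad, fixed, 170 x 140 x 6 mm, the scraper's place. Origin: centre of its underside. It may be left or right of the slab roller.
- gauge_pad: Grey pad, fixed, 170 x 200 x 6 mm, on which the two gauges lie at the start. Origin: centre of its underside.
- tub: Bystander: white plastic tub, 100 mm across, 100 mm high. Origin: centre of the underside.
- bowl: Bystander: blue bowl, 120 mm across, 55 mm high. Origin: centre of the underside.
- chip1: Loose sharp chip of fired clay, about 26 x 18 x 9 mm, lying flat on the bed at the start if present. Origin: centre of the underside.
- chip2: Loose sharp chip of fired clay, about 26 x 18 x 9 mm, lying flat on the bed at the start if present. Origin: centre of the underside.
- chip3: Loose sharp chip of fired clay, about 26 x 18 x 9 mm, lying flat on the bed at the start if present. Origin: centre of the underside.
- chip4: Loose sharp chip of fired clay, about 26 x 18 x 9 mm, lying flat on the bed at the start if present. Origin: centre of the underside.
- chip5: Loose sharp chip of fired clay, about 26 x 18 x 9 mm, lying flat on the bed at the start if present. Origin: centre of the underside.
- chip6: Loose sharp chip of fired clay, about 26 x 18 x 9 mm, lying flat on the bed at the start if present. Origin: centre of the underside.
- chip7: Loose sharp chip of fired clay, about 26 x 18 x 9 mm, lying flat on the bed at the start if present. Origin: centre of the underside.
- chip8: Loose sharp chip of fired clay, about 26 x 18 x 9 mm, lying flat on the bed at the start if present. Origin: centre of the underside.

How it is judged:
On the way, in this order (a step that is already met when the one before it is completed fails the run):
1. all chips lie in the catch tray (x of chip1 in the frame of tray between -0.055 and 0.055 m and y of chip1 in the frame of tray between -0.157 and 0.157 m and z of each of chip1, chip2, chip3, chip4, chip5, chip6, chip7, chip8 in the frame of tray below 0.042 m and x of chip2 in the frame of tray between -0.055 and 0.055 m and y of chip2 in the frame of tray between -0.157 and 0.157 m and x of chip3 in the frame of tray between -0.055 and 0.055 m and y of chip3 in the frame of tray between -0.157 and 0.157 m and x of chip4 in the frame of tray between -0.055 and 0.055 m and y of chip4 in the frame of tray between -0.157 and 0.157 m and x of chip5 in the frame of tray between -0.055 and 0.055 m and y of chip5 in the frame of tray between -0.157 and 0.157 m and x of chip6 in the frame of tray between -0.055 and 0.055 m and y of chip6 in the frame of tray between -0.157 and 0.157 m and x of chip7 in the frame of tray between -0.055 and 0.055 m and y of chip7 in the frame of tray between -0.157 and 0.157 m and x of chip8 in the frame of tray between -0.055 and 0.055 m and y of chip8 in the frame of tray between -0.157 and 0.157 m), for 0.2 s.
2. the first gauge blade, flat between its strips, presses on the stop with more than 1 N ((((x of gauge1_tip in the frame of stop_left between -0.003 and 0.003 m and y of gauge1_tip in the frame of stop_left between -0.008 and 0.008 m and z of gauge1_tip in the frame of stop_left below 0.004 m and angle between the x axis of gauge1 and the x axis of stop_left, either way round below 0.12 rad and angle between gauge1's own z axis and vertical below 0.06 rad) and contact force between gauge1 and stop_left above 1 N) or ((x of gauge1_tip in the frame of stop_right between -0.003 and 0.003 m and y of gauge1_tip in the frame of stop_right between -0.008 and 0.008 m and z of gauge1_tip in the frame of stop_right below 0.004 m and angle between the x axis of gauge1 and the x axis of stop_right, either way round below 0.12 rad and angle between gauge1's own z axis and vertical below 0.06 rad) and contact force between gauge1 and stop_right above 1 N) or ((x of gauge2_tip in the frame of stop_left between -0.003 and 0.003 m and y of gauge2_tip in the frame of stop_left between -0.008 and 0.008 m and z of gauge2_tip in the frame of stop_left below 0.004 m and angle between the x axis of gauge2 and the x axis of stop_left, either way round below 0.12 rad and angle between gauge2's own z axis and vertical below 0.06 rad) and contact force between gauge2 and stop_left above 1 N) or ((x of gauge2_tip in the frame of stop_right between -0.003 and 0.003 m and y of gauge2_tip in the frame of stop_right between -0.008 and 0.008 m and z of gauge2_tip in the frame of stop_right below 0.004 m and angle between the x axis of gauge2 and the x axis of stop_right, either way round below 0.12 rad and angle between gauge2's own z axis and vertical below 0.06 rad) and contact force between gauge2 and stop_right above 1 N))).
3. both gauge blades are home, one in each port, and the last one presses on its stop with more than 1 N ((((x of gauge1_tip in the frame of stop_left between -0.003 and 0.003 m and y of gauge1_tip in the frame of stop_left between -0.008 and 0.008 m and z of gauge1_tip in the frame of stop_left below 0.004 m and angle between the x axis of gauge1 and the x axis of stop_left, either way round below 0.12 rad and angle between gauge1's own z axis and vertical below 0.06 rad) and (x of gauge2_tip in the frame of stop_right between -0.003 and 0.003 m and y of gauge2_tip in the frame of stop_right between -0.008 and 0.008 m and z of gauge2_tip in the frame of stop_right below 0.004 m and angle between the x axis of gauge2 and the x axis of stop_right, either way round below 0.12 rad and angle between gauge2's own z axis and vertical below 0.06 rad)) or ((x of gauge1_tip in the frame of stop_right between -0.003 and 0.003 m and y of gauge1_tip in the frame of stop_right between -0.008 and 0.008 m and z of gauge1_tip in the frame of stop_right below 0.004 m and angle between the x axis of gauge1 and the x axis of stop_right, either way round below 0.12 rad and angle between gauge1's own z axis and vertical below 0.06 rad) and (x of gauge2_tip in the frame of stop_left between -0.003 and 0.003 m and y of gauge2_tip in the frame of stop_left between -0.008 and 0.008 m and z of gauge2_tip in the frame of stop_left below 0.004 m and angle between the x axis of gauge2 and the x axis of stop_left, either way round below 0.12 rad and angle between gauge2's own z axis and vertical below 0.06 rad))) and (contact force between any of gauge1, gauge2 and stop_left above 1 N or contact force between any of gauge1, gauge2 and stop_right above 1 N)).
At the end, for the whole second after the job is handed in: Every chip is in the tray; the gauges lie flat between the strips, one in each port, each with its front edge within 3 mm of the stop (8 mm sideways, 0.12 rad); the scraper stands upright on its cork pad, its centre within 55 mm (along) and 40 mm (across) of the pad's; all at rest (all of step 1 and (((x of gauge1_tip in the frame of stop_left between -0.003 and 0.003 m and y of gauge1_tip in the frame of stop_left between -0.008 and 0.008 m and z of gauge1_tip in the frame of stop_left below 0.004 m and angle between the x axis of gauge1 and the x axis of stop_left, either way round below 0.12 rad and angle between gauge1's own z axis and vertical below 0.06 rad) and (x of gauge2_tip in the frame of stop_right between -0.003 and 0.003 m and y of gauge2_tip in the frame of stop_right between -0.008 and 0.008 m and z of gauge2_tip in the frame of stop_right below 0.004 m and angle between the x axis of gauge2 and the x axis of stop_right, either way round below 0.12 rad and angle between gauge2's own z axis and vertical below 0.06 rad)) or ((x of gauge1_tip in the frame of stop_right between -0.003 and 0.003 m and y of gauge1_tip in the frame of stop_right between -0.008 and 0.008 m and z of gauge1_tip in the frame of stop_right below 0.004 m and angle between the x axis of gauge1 and the x axis of stop_right, either way round below 0.12 rad and angle between gauge1's own z axis and vertical below 0.06 rad) and (x of gauge2_tip in the frame of stop_left between -0.003 and 0.003 m and y of gauge2_tip in the frame of stop_left between -0.008 and 0.008 m and z of gauge2_tip in the frame of stop_left below 0.004 m and angle between the x axis of gauge2 and the x axis of stop_left, either way round below 0.12 rad and angle between gauge2's own z axis and vertical below 0.06 rad))) and x of scraper in the frame of scraper_pad between -0.055 and 0.055 m and y of scraper in the frame of scraper_pad between -0.04 and 0.04 m and z of scraper in the frame of scraper_pad below 0.01 m and angle between scraper's own z axis and vertical below 0.1 rad and linear speed of each of gauge1, gauge2, scraper below 0.01 m/s); the robot touches nothing.
It fails at once if a chip is touched by the bare fingers (contact force between the fingers and chip1 above 0.5 N or contact force between the fingers and chip2 above 0.5 N or contact force between the fingers and chip3 above 0.5 N or contact force between the fingers and chip4 above 0.5 N or contact force between the fingers and chip5 above 0.5 N or contact force between the fingers and chip6 above 0.5 N or contact force between the fingers and chip7 above 0.5 N or contact force between the fingers and chip8 above 0.5 N).
It fails at once if a chip is touched by a gauge (contact force between any of gauge1, gauge2 and chip1 above 0.5 N or contact force between any of gauge1, gauge2 and chip2 above 0.5 N or contact force between any of gauge1, gauge2 and chip3 above 0.5 N or contact force between any of gauge1, gauge2 and chip4 above 0.5 N or contact force between any of gauge1, gauge2 and chip5 above 0.5 N or contact force between any of gauge1, gauge2 and chip6 above 0.5 N or contact force between any of gauge1, gauge2 and chip7 above 0.5 N or contact force between any of gauge1, gauge2 and chip8 above 0.5 N).
It fails at once if a gauge is rammed against a stop (over 45 N) (contact force between any of gauge1, gauge2 and stop_left above 45 N or contact force between any of gauge1, gauge2 and stop_right above 45 N).
It fails at once if a bystander (tub or bowl) is shifted more than 30 mm (distance of any of tub, bowl from where it was at the start of the episode above 0.03 m).
Of chip1, chip2, chip3, chip4, chip5, chip6, chip7, chip8 only 5 to 8 are there at a start; the rules pass over those that are not, and their reading is None.
At some moment in a run one of scraper, gauge1, gauge2 may be knocked a few centimetres aside while the robot is not near it.
Once in a run the grip may slacken for a moment while it holds something.
It also fails if it takes over 208 s, if anything falls off the work surface, if the arm or the gripper's body presses on something with over 40 N, if the wrist force passes 120 N, or if a joint passes its speed limit or range.

## Working session

There is one attempt and no reset: what is moved stays moved. The work goes in short steps, Python scripts to look and compute and a tool call to move; the robot and the scene stay as the last step left them, time stands still between calls to the robot, and variables do not carry over. Pictures are saved under pics/ and viewed, at most 14 in all, crops included, and the job is handed in when it is done.

Besides the shell and the picture viewer there is one more tool, called after "Call:" as name(argument=value, ...) on one line, values as JSON. carry_out: Moves the arm, as the interface text tells. Its arguments: {"type":"object","properties":{"steps":{"type":"array","items":{"type":"array","items":{"type":"number"}}},"squeeze":{"type":"number"}},"required":["steps"]}

```bash
mkdir -p pics
cat > h.py <<'E'
import numpy as np, cv2
from scipy.spatial.transform import Rotation as R
from bench import ctrl
def grab(n,f):
    s=ctrl.get_state(); d=ctrl.get_image(n); p=d["pixels"]
    cv2.imwrite("pics/"+f,p[:,:,::-1]); d["state"]=s
    np.save("pics/"+f+".npy",d,allow_pickle=True); return d
def load(f): return np.load("pics/"+f+".npy",allow_pickle=True).item()
def ray(d,uv):
    uv=np.atleast_2d(np.array(uv,float)); K=d["camera_matrix"]
    x=(uv[:,0]-K[0,2])/K[0,0]; y=(uv[:,1]-K[1,2])/K[1,1]
    if "cam_to_world" in d:
        T=d["cam_to_world"]; v=np.c_[x,y,np.ones(len(x))]
    else:
        s=d["state"]; T=np.eye(4); T[:3,:3]=R.from_rotvec(s["tool_rot"]).as_matrix(); T[:3,3]=s["position"]; T=T@d["T_tool_cam"]
        r=np.hypot(x,y)+1e-9; v=np.c_[x/r*np.sin(r),y/r*np.sin(r),np.cos(r)]
    return T[:3,3],v@T[:3,:3].T
def plane(d,uv,z):
    o,v=ray(d,uv); return o+v*((z-o[2])/v[:,2])[:,None]
E
python3 - <<'E'
from h import *
a=grab("scene","a.png");b=grab("side","b.png");c=grab("wrist","c.png")
for d in (a,b): print(d["camera_matrix"],d["cam_to_world"].round(3))
print(c["camera_matrix"],c["T_tool_cam"].round(3)); print(ctrl.get_state())
E
```

```text
[[443.49474839   0.         320.11170632]
 [  0.         443.49474839 242.40502485]
 [  0.           0.           1.        ]] [[ 0.749  0.443 -0.492  1.063]
 [ 0.662 -0.512  0.547 -0.545]
 [-0.009 -0.736 -0.677  0.739]
 [ 0.     0.     0.     1.   ]]
[[437.06254436   0.         324.99137443]
 [  0.         437.06254436 241.33337631]
 [  0.           0.           1.        ]] [[ 0.724 -0.405  0.559  0.086]
 [-0.69  -0.435  0.578 -0.507]
 [ 0.009 -0.804 -0.594  0.603]
 [ 0.     0.     0.     1.   ]]
[[371.64829954   0.         312.18691686]
 [  0.         371.64829954 243.35322073]
 [  0.           0.           1.        ]] [[-0.001 -0.964 -0.266  0.073]
 [ 1.    -0.    -0.002  0.   ]
 [ 0.002 -0.266  0.964 -0.163]
 [ 0.     0.     0.     1.   ]]
{'time': 0.15, 'joint_positions': array([ 1.35310342,  0.32168281, -0.07009575,  1.45139119,  0.02258941,
        1.3707863 , -0.05688273]), 'qd': array([ 3.95919071e-04,  4.76864668e-05, -7.66935129e-04, -3.59821611e-03,
       -2.92062215e-04,  1.36530482e-03,  1.12413718e-03]), 'joint_torque': array([-2.05516994e-04, -4.91794038e+01, -4.04688818e-01, -3.12875855e+01,
       -6.38851197e-02,  4.05258592e-02,  1.30285607e-04]), 'position': array([ 0.14919037, -0.63222203,  0.2216951 ]), 'tool_rot': array([-3.11905709e+00, -3.63193771e-01,  3.79584922e-04]), 'ft_force': array([-0.17181361,  0.22556071, -0.25625837]), 'torque': array([-0.00307868, -0.06472452,  0.02408625]), 'grip_force': 0.0, 'grip_width': 1.0028797198695474}
```

View pics/a.png

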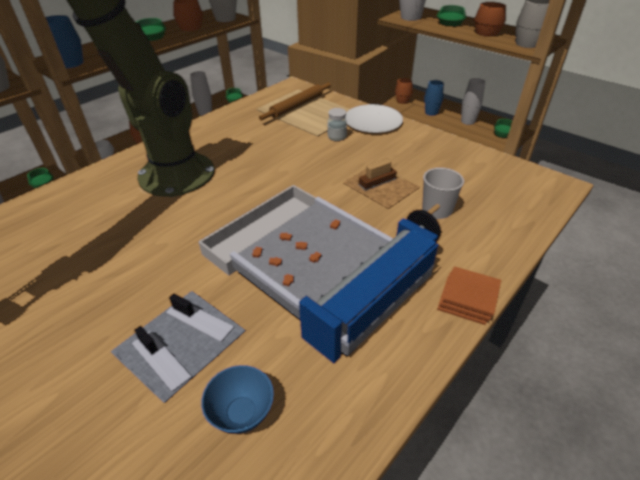

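View pics/b.png

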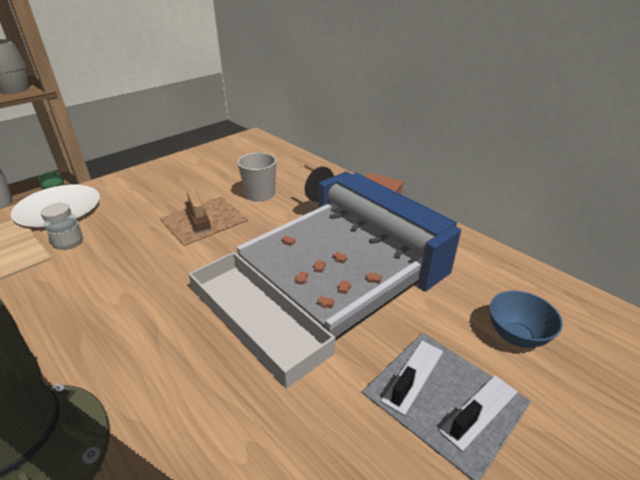

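The scene view shows the tray (203–330, 190–270), 7 orange chips on the bed, the roller (305–437, 225–355), the scraper on cork at (380,180), the tub at (440,190), the gauges at (190,305) and (150,340), and the bowl at (238,400). The side view shows the same items, with the port strip tips near (335,215)–(405,252).

Run:
```python
from h import *
a=load("a.png");b=load("b.png")
for n,d in(("scene",a),("side",b)):
    hsv=cv2.cvtColor(d["pixels"],cv2.COLOR_RGB2HSV)
    P=lambda uv,z:plane(d,uv,z).round(3)[:,:2].tolist()
    m=cv2.inRange(hsv,(0,130,90),(12,255,255))
    k,_,st,ce=cv2.connectedComponentsWithStats(m)
    print(n,"chips",[ (ce[i].round().tolist(),st[i,4],P(ce[i],.055)) for i in range(1,k) if 20<st[i,4]<300])
    m=cv2.inRange(hsv,(0,0,0),(180,255,40))
    k,_,st,ce=cv2.connectedComponentsWithStats(m)
    print("black",[(ce[i].round().tolist(),st[i,4],P(ce[i],.03)) for i in range(1,k) if st[i,4]>15])
print("scene tray top corners",plane(a,[(203,243),(293,190),(231,268)],.042).round(3).tolist())
print("scraper pad",plane(a,[(345,184),(384,206),(418,187),(382,165)],.006).round(3).tolist())
print("side spad",plane(b,[(162,217),(186,241),(246,217),(212,199)],.006).round(3).tolist())
print("gpad",plane(a,[(115,348),(196,294),(244,330),(168,394)],.006).round(3).tolist())
print("side gpad",plane(b,[(364,391),(422,335),(528,405),(479,478)],.006).round(3).tolist())
print("side tray",plane(b,[(190,281),(286,378),(333,346),(240,252)],.042).round(3).tolist())
print("scene rail outer corner low",plane(a,[(297,189)],.062).round(3).tolist(), plane(b,[(240,250),(330,322)],.062).round(3).tolist())
print("flares",plane(b,[(335,215),(357,230),(378,240),(402,254)],.057).round(3).tolist())
for n,p in(("a",a),("b",b)):
  c=p["pixels"][170:290,220:440] if n=="b" else p["pixels"][200:320,230:450]
  cv2.imwrite(f"pics/{n}z.png",cv2.resize(c,None,fx=3.6,fy=3.6,interpolation=cv2.INTER_CUBIC)[:,:,::-1])
```

```text
scene chips [([402.0, 90.0], np.int32(195), [[0.248, 0.816]]), ([335.0, 224.0], np.int32(47), [[0.549, 0.08]]), ([285.0, 236.0], np.int32(52), [[0.491, -0.029]]), ([301.0, 245.0], np.int32(56), [[0.539, -0.027]]), ([257.0, 252.0], np.int32(58), [[0.48, -0.108]]), ([315.0, 257.0], np.int32(64), [[0.588, -0.035]]), ([275.0, 261.0], np.int32(67), [[0.531, -0.101]]), ([288.0, 279.0], np.int32(73), [[0.59, -0.122]])]
black [([146.0, 90.0], np.int32(10170), [[-0.522, 0.236]]), ([452.0, 22.0], np.int32(88), [[-0.04, 1.701]]), ([77.0, 47.0], np.int32(217), [[-1.174, 0.289]]), ([213.0, 50.0], np.int32(27), [[-0.66, 0.669]]), ([195.0, 55.0], np.int32(17), [[-0.671, 0.578]]), ([181.0, 62.0], np.int32(86), [[-0.656, 0.494]]), ([90.0, 94.0], np.int32(159), [[-0.653, 0.082]]), ([441.0, 103.0], np.int32(18), [[0.388, 0.861]]), ([10.0, 121.0], np.int32(127), [[-0.656, -0.206]]), ([551.0, 135.0], np.int32(94), [[0.769, 0.888]]), ([612.0, 156.0], np.int32(691), [[0.95, 0.878]]), ([543.0, 156.0], np.int32(38), [[0.797, 0.744]]), ([554.0, 158.0], np.int32(23), [[0.826, 0.753]]), ([33.0, 173.0], np.int32
[... 973 characters left out ...]
, 0.278, 0.006], [0.564, 0.267, 0.006], [0.586, 0.401, 0.006], [0.443, 0.427, 0.006]]
side spad [[0.422, 0.421, 0.006], [0.415, 0.292, 0.006], [0.573, 0.28, 0.006], [0.558, 0.412, 0.006]]
gpad [[0.429, -0.442, 0.006], [0.436, -0.253, 0.006], [0.587, -0.248, 0.006], [0.589, -0.43, 0.006]]
side gpad [[0.418, -0.254, 0.006], [0.579, -0.248, 0.006], [0.583, -0.443, 0.006], [0.431, -0.449, 0.006]]
side tray [[0.335, 0.122, 0.042], [0.329, -0.173, 0.042], [0.424, -0.178, 0.042], [0.457, 0.132, 0.042]]
scene rail outer corner low [[0.39, 0.117, 0.062]] [[0.448, 0.115, 0.062], [0.444, -0.15, 0.062]]
flares [[0.685, 0.082, 0.057], [0.678, 0.006, 0.057], [0.684, -0.049, 0.057], [0.683, -0.114, 0.057]]
```

View pics/bz.png

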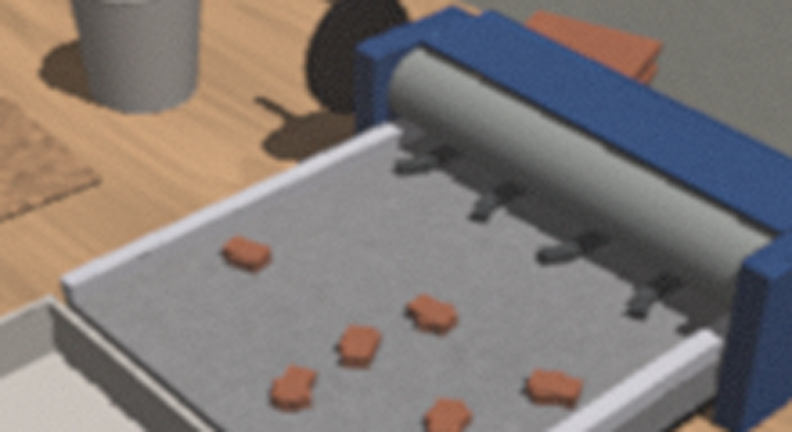

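The enlarged crop confirms 7 chips on the bed. It also shows the four dark strip flares under the roller, in pairs near (425,160)/(495,200) and (570,245)/(650,295). Next I move the wrist camera over the bed.

Call:
carry_out(steps=[[0,0,0,20,15,18,1],[0,0,0,35,38,18,1],[0,0,0,35,38,18,1],[0,0,0,35,38,18,1],[0,0,0,35,38,18,1],[0,0,0,35,38,18,1],[0,0,0,35,38,18,1],[0,0,0,35,38,18,1],[0,0,0,35,38,18,1],[0,0,0,35,38,18,1],[0,0,0,35,38,18,1],[0,0,0,35,38,18,1]])

```text
time: 1.35
position: [0.5043, -0.2447, 0.4045]
tool_rot: [-3.116, -0.384, -0.009]
ft_force: [-0.4, -0.2, 0.5]
grip_width: 0.993
grip_force: 0.0
```

Call:
carry_out(steps=[[0,0,-8,0,5,0,1],[0,0,-13,0,23,0,1],[0,0,-13,0,23,0,1],[0,0,-13,0,23,0,1],[0,0,-13,0,23,0,1],[0,0,-13,0,23,0,1],[0,0,-13,0,23,0,1],[0,0,-13,0,23,0,1]])

```text
time: 2.15
position: [0.4992, -0.0246, 0.4021]
tool_rot: [3.141, 0.003, -0.001]
ft_force: [0.5, -0.2, -0.4]
grip_width: 1.0
grip_force: 0.0
```

Run:
```python
from h import *
c=grab("wrist","w1.png");s=c["state"];print(s["position"],s["tool_rot"])
```

```text
[ 0.49920798 -0.02462857  0.40214953] [ 3.14106147e+00  3.31737776e-03 -1.27961146e-03]
```

View pics/w1.png

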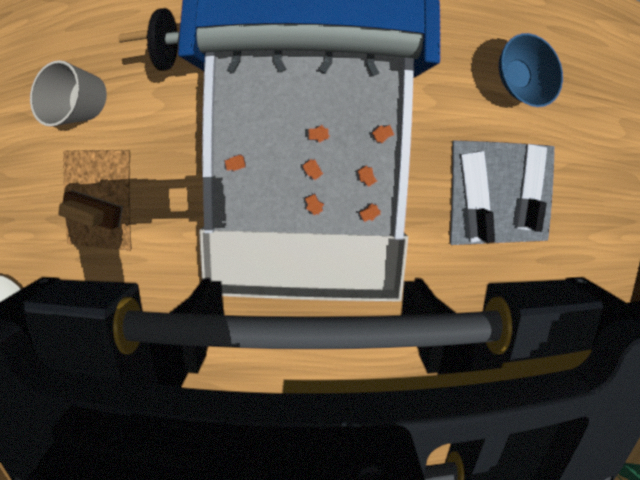

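The wrist view shows the whole layout. There are seven chips between (235,163) and (383,213), flares at (235,60), (279,60), (325,62) and (371,64), rails at columns ~207 and ~405, and the bed edge at row ~233. The scraper is at (92,208), and the gauges have grips at (484,225) and (534,213).

Run:
```python
from h import *
c=load("w1.png")
P=lambda n,uv,z:print(n,plane(c,uv,z)[:,:2].round(4).tolist())
hsv=cv2.cvtColor(c["pixels"],cv2.COLOR_RGB2HSV)
m=cv2.inRange(hsv,(0,130,110),(12,255,255)); m[230:]=0;m[:,:205]=0;m[:,405:]=0
k,_,st,ce=cv2.connectedComponentsWithStats(m)
P("chips",[ce[i] for i in range(1,k) if st[i,4]>30],.056)
P("rail left inner(+y)",[(212,90),(212,150),(209,225)],.055)
P("rail left top mid",[(208.5,70),(207.5,130),(205.5,225)],.062)
P("rail right top mid",[(409,70),(406.5,150),(401,235)],.062)
P("bed edge",[(203,231),(300,234),(400,236)],.05)
P("tray front top",[(202,296),(402,299)],.042)
P("flare tips",[(233,70),(284,69),(321,71),(376,74)],.055)
P("roller front edge",[(200,50),(415,53)],.06)
P("scraper grip top L,R",[(62,205),(117,222),(70,190),(120,208)],.07)
P("spad",[(66,151),(130,150),(130,248),(69,249)],.006)
P("gpad",[(453,141),(553,146),(549,242),(451,244)],.006)
P("g1 blade tip",[(462,154),(484,151)],.011);P("g2 tip",[(529,145),(546,147)],.011)
P("g1 blade back",[(468,238),(494,240)],.011)
P("tub",[(57,125),(68,95)],.05);P("bowl",[(531,70)],.03)
crop=c["pixels"][40:110,195:420]
x=np.hstack([cv2.resize(crop,None,fx=3.5,fy=3.5,interpolation=cv2.INTER_CUBIC)])
y1=cv2.resize(c["pixels"][140:250,40:140],None,fx=3.2,fy=3.2,interpolation=cv2.INTER_CUBIC)
y2=cv2.resize(c["pixels"][135:250,445:560],None,fx=3.0,fy=3.0,interpolation=cv2.INTER_CUBIC)
o=np.zeros((600,790,3),np.uint8);o[:x.shape[0],:x.shape[1]]=x[:, :790];o[246:246+y1.shape[0],:y1.shape[1]]=y1[:354];o[246:246+y2.shape[0],400:400+y2.shape[1]]=y2[:354]
cv2.imwrite("pics/z1.png",o[:,:,::-1])
```

```text
chips [[0.5856, -0.032], [0.5881, -0.1195], [0.5468, 0.0828], [0.537, -0.0235], [0.5286, -0.0985], [0.4876, -0.0258], [0.4765, -0.1045]]
rail left inner(+y) [[0.6506, 0.1145], [0.5658, 0.1155], [0.4585, 0.125]]
rail left top mid [[0.6785, 0.1179], [0.5939, 0.1195], [0.4601, 0.1282]]
rail right top mid [[0.678, -0.1553], [0.5658, -0.1527], [0.4457, -0.1502]]
bed edge [[0.4485, 0.1363], [0.4437, -0.0065], [0.4412, -0.1518]]
tray front top [[0.3411, 0.15], [0.3374, -0.1648]]
flare tips [[0.6774, 0.0848], [0.6757, 0.0144], [0.6725, -0.0355], [0.6705, -0.1105]]
roller front edge [[0.7096, 0.1314], [0.7041, -0.1647]]
scraper grip top L,R [[0.4982, 0.3742], [0.4682, 0.269], [0.5212, 0.3538], [0.4894, 0.261]]
spad [[0.584, 0.4053], [0.5737, 0.2706], [0.409, 0.2869], [0.4062, 0.4235]]
gpad [[0.5833, -0.2428], [0.5925, -0.4389], [0.4209, -0.4523], [0.4169, -0.2512]]
g1 blade tip [[0.5639, -0.2571], [0.5714, -0.296]]
g2 tip [[0.5887, -0.3829], [0.589, -0.4196]]
g1 blade back [[0.4286, -0.2788], [0.4254, -0.3289]]
tub [[0.6279, 0.389], [0.6739, 0.3643]]
bowl [[0.7124, -0.3732]]
```

View pics/z1.png

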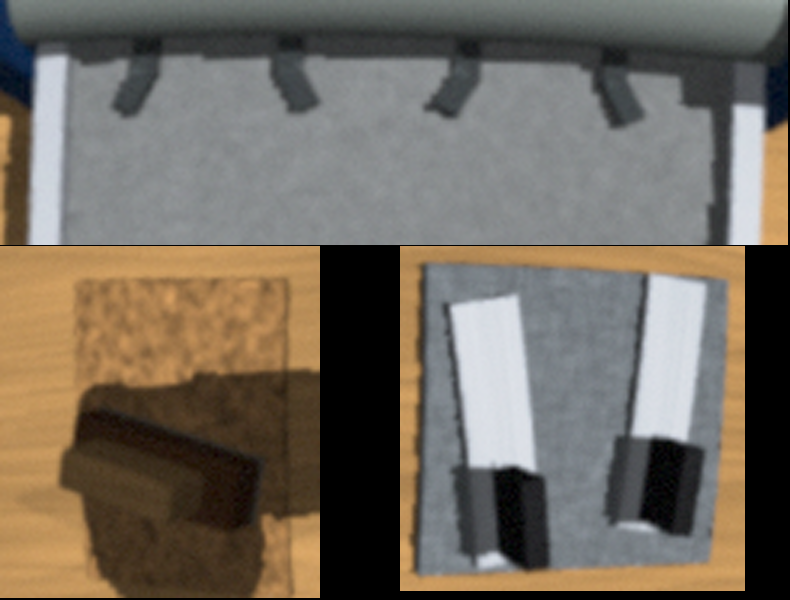

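Run:
```python
from h import *
c=load("w1.png")
q=lambda p:(40+p[0]/3.2,140+(p[1]-246)/3.2)
A,B,C=plane(c,[q((90,408)),q((260,460)),q((245,528))],.034)[:,:2]
print(A,B,C,np.linalg.norm(A-B),np.linalg.norm(C-B),np.degrees(np.arctan2(*(A-B))),"centre",(A+C)/2)
G=plane(c,[q((72,443)),q((62,487)),q((172,522)),q((200,475))],.07)[:,:2];print(G.round(4).tolist(),G.mean(0))
```

```text
[0.51662161 0.3856461 ] [0.48507161 0.27921772] [0.45053024 0.29260298] 0.11100631401418933 0.037044181795994904 16.51211418910742 centre [0.48357593 0.33912454]
[[0.5036, 0.3723], [0.4816, 0.3828], [0.4624, 0.3139], [0.4849, 0.2937]] [0.48313699 0.34065966]
```

Measured sizes of 111 x 37 mm match the scraper base, so the centre is (0.4835, 0.339) with yaw -16.5°. Going to grasp it.

Call:
carry_out(steps=[[0,0,73.5,-1.6,36.3,-15,1],[0,0,73.5,-1.6,36.3,-15,1],[0,0,73.5,-1.6,36.3,-15,1],[0,0,73.5,-1.6,36.3,-15,1],[0,0,73.5,-1.6,36.3,-15,1],[0,0,73.5,-1.6,36.3,-15,1],[0,0,73.5,-1.6,36.3,-25,1],[0,0,73.5,-1.6,36.3,-25,1],[0,0,73.5,-1.6,36.3,-25,1],[0,0,73.5,-1.6,36.3,-25,1],[0,0,73.5,-1.6,36.3,-25,1],[0,0,73.5,-1.6,36.3,-25,1]])

```text
time: 3.4
position: [0.4851, 0.3392, 0.1541]
tool_rot: [2.515, 1.881, 0.003]
ft_force: [0.2, 0.1, 0.3]
grip_width: 0.999
grip_force: 0.0
```

Run:
```python
from h import *
c=grab("wrist","w2.png");s=c["state"];print(s["position"],s["tool_rot"],s["joint_positions"].round(2))
r=R.from_rotvec(s["tool_rot"]).as_matrix();print(r.round(3))
```

```text
[0.48514089 0.33923403 0.15407559] [2.51510892e+00 1.88075865e+00 2.51401444e-03] [ 0.11  0.38 -0.94  1.67  0.32  1.26 -1.18]
[[ 0.283  0.959  0.002]
 [ 0.959 -0.283  0.   ]
 [ 0.001  0.002 -1.   ]]
```

View pics/w2.png

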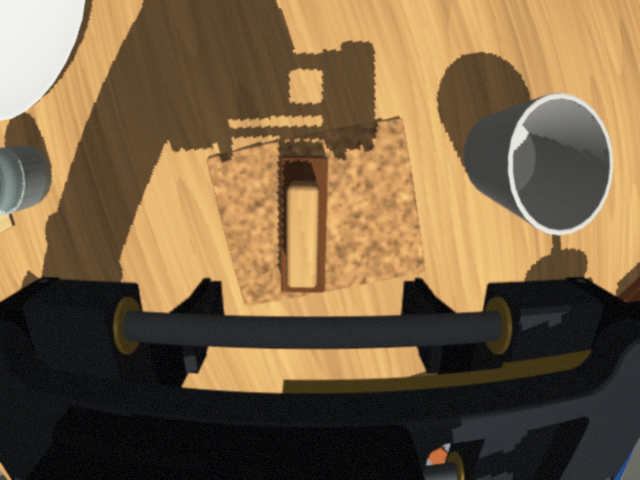

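The scraper's grip bar is at (288–319, 183–288), aligned with the fingers but slightly left of centre. The tub is at (560,165).

Run:
```python
from h import *
c=load("w2.png")
G=plane(c,[(289,183),(320,183),(317,288),(287,288)],.07)[:,:2];print(G.round(4).tolist(),G.mean(0),[np.linalg.norm(G[i]-G[i-1]).round(4) for i in range(4)])
B=plane(c,[(281,157),(327,157),(324,291),(281,291)],.034)[:,:2];print(B.round(4).tolist(),B.mean(0),[np.linalg.norm(B[i]-B[i-1]).round(4) for i in range(4)])
print(plane(c,[(207,158),(402,118),(424,262),(246,302)],.006)[:,:2].round(4),plane(c,[(207,158),(402,118),(424,262),(246,302)],.006)[:,:2].mean(0))
```

```text
[[0.4841, 0.3885], [0.5039, 0.3826], [0.481, 0.3114], [0.4604, 0.3175]] [0.48233004 0.35001608] [np.float64(0.0749), np.float64(0.0206), np.float64(0.0748), np.float64(0.0215)]
[[0.4809, 0.4063], [0.5142, 0.3964], [0.4821, 0.293], [0.4481, 0.3029]] [0.48134658 0.34965397] [np.float64(0.1085), np.float64(0.0348), np.float64(0.1083), np.float64(0.0354)]
[[0.4177 0.425 ]
 [0.5853 0.4105]
 [0.5746 0.2817]
 [0.4076 0.2908]] [0.49629262 0.35198421]
```

Call:
carry_out(steps=[[0,0,0,-0.3,1.0,-4,1],[0,0,0,-0.3,1.0,-8,1],[0,0,0,-0.3,1.0,-11.2,1],[0,0,0,-0.3,1.0,-11.2,1],[0,0,0,-0.3,1.0,-11.2,0],[0,0,0,-0.3,1.0,-11.2,0],[0,0,0,-0.3,1.0,-11.2,0],[0,0,0,-0.3,1.0,-11.2,0],[0,0,0,-0.3,1.0,-11.2,0],[0,0,0,-0.3,1.0,-11.2,0]], squeeze=45)

```text
time: 4.45
position: [0.4804, 0.3505, 0.041]
tool_rot: [2.512, 1.886, 0.001]
ft_force: [-0.6, 0.3, -0.2]
grip_width: 0.539
grip_force: 0.0
```

Call:
carry_out(steps=[[0,0,0,0,0,0,0],[0,0,0,0,0,0,0],[0,0,0,0,0,0,0],[0,0,0,0,0,0,0],[0,0,0,0,0,0,0],[0,0,0,0,0,0,0],[0,0,0,0,0,0,0],[0,0,0,0,0,0,0]])

```text
time: 5.25
position: [0.4802, 0.3503, 0.0405]
tool_rot: [2.513, 1.886, -0.0]
ft_force: [-0.3, 0.3, -2.1]
grip_width: 0.25
grip_force: 44.8
```

Call:
carry_out(steps=[[0,0,0,0,0,6,0],[0,0,0,0,0,12,0],[0,0,7,3,-8,13,0],[0,0,15,15.2,-37.7,13,0],[0,0,15,15.2,-37.7,13,0],[0,0,15,15.2,-37.7,13,0],[0,0,15,15.2,-37.7,13,0],[0,0,15,15.2,-37.7,13,0],[0,0,15,15.2,-37.7,13,0],[0,0,15,15.2,-37.7,13,0],[0,0,15,15.2,-37.7,13,0],[0,0,15,15.2,-37.7,13,0]])

```text
time: 6.45
position: [0.6325, -0.0304, 0.1696]
tool_rot: [-2.251, -2.19, 0.002]
ft_force: [0.2, 0.5, -1.4]
grip_width: 0.251
grip_force: 44.8
```

Run:
```python
from h import *
b=grab("side","b2.png");c=grab("wrist","w3.png");s=c["state"];print(s["position"],s["tool_rot"],s["ft_force"],s["grip_width"])
print(R.from_rotvec(s["tool_rot"]).as_matrix().round(3))
cv2.imwrite("pics/bw.png",np.hstack([cv2.resize(b["pixels"],(400,300)),cv2.resize(c["pixels"],(400,300))])[:,:,::-1])
```

```text
[ 0.6318336  -0.02678018  0.16989213] [-2.24527068e+00 -2.19449734e+00  8.72531133e-05] [-0.77779994 -0.2558698  -1.40138449] 0.24886823358177748
[[ 0.023  1.    -0.001]
 [ 1.    -0.023  0.001]
 [ 0.001 -0.001 -1.   ]]
```

View pics/bw.png

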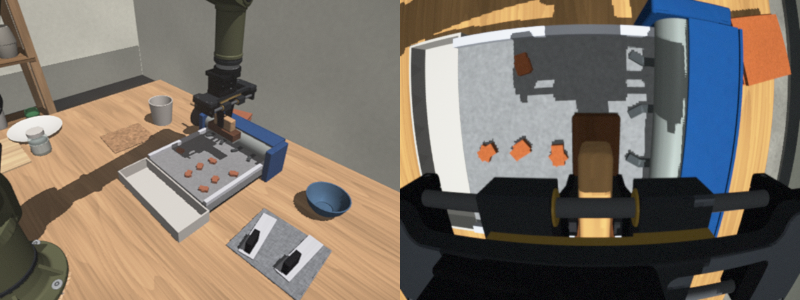

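The scraper is held upright above the bed, behind the three middle chips, and clear of the flares.

Call:
carry_out(steps=[[0,0,0,0,0,-4,0],[0,0,0,0,0,-7.5,0],[0,0,0,0,0,-8.2,0],[0,0,0,0,0,-8.45,0],[0,0,0,0,0,-8.5,0],[0,0,0,0,0,-8.5,0]])

```text
time: 7.15
position: [0.6336, -0.0259, 0.0876]
tool_rot: [2.243, 2.197, 0.003]
ft_force: [-0.4, 0.5, -1.2]
grip_width: 0.249
grip_force: 44.8
```

Call:
carry_out(steps=[[0,0,0,0,0,-0.2,0],[0,0,0,-2.5,0.1,-0.2,0],[0,0,0,-5,0.1,-0.2,0],[0,0,0,-7.5,0.2,-0.2,0],[0,0,0,-10,0.2,-0.2,0],[0,0,0,-12.5,0.3,-0.2,0],[0,0,0,-15,0.4,-0.2,0],[0,0,0,-17,0.4,-0.2,0],[0,0,0,-18.5,0.5,-0.2,0],[0,0,0,-20,0.5,-0.2,0],[0,0,0,-20.5,0.5,-0.2,0],[0,0,0,-20.5,0.5,-0.2,0]])

```text
time: 8.35
position: [0.4274, -0.022, 0.0842]
tool_rot: [2.244, 2.196, -0.001]
ft_force: [0.5, 1.3, -2.0]
grip_width: 0.246
grip_force: 44.8
```

Run:
```python
from h import *
b=grab("side","b3.png");c=grab("scene","a3.png");s=c["state"];print(s["position"],s["tool_rot"],s["ft_force"],s["grip_width"])
cv2.imwrite("pics/bw2.png",np.hstack([cv2.resize(b["pixels"][150:450,120:520],(400,300)),cv2.resize(c["pixels"][130:430,130:530],(400,300))])[:,:,::-1])
```

```text
[ 0.42789789 -0.02185512  0.08415551] [ 2.24359404e+00  2.19636382e+00 -5.07793765e-06] [ 0.29591045 -0.41713404 -0.6818275 ] 0.2496255891718822
```

View pics/bw2.png

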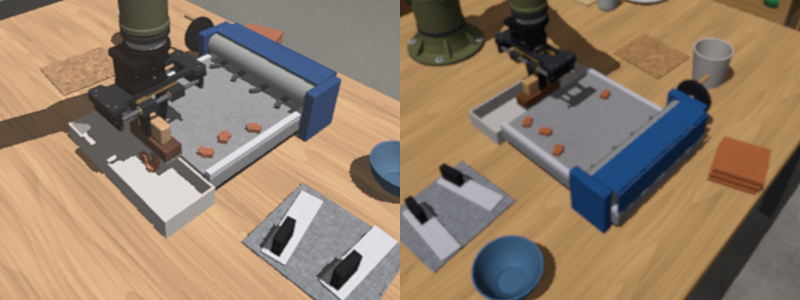

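All three middle chips went into the tray; four are left on the bed. Next is the right-hand stroke.

Call:
carry_out(steps=[[0,0,0,0,0,4,0],[0,0,0,5,-2,4.5,0],[0,0,0,10,-4,4.5,0],[0,0,0,15,-6,4.5,0],[0,0,0,20.4,-6.7,4.5,0],[0,0,0,20.4,-6.7,4.5,0],[0,0,0,20.4,-6.7,4.5,0],[0,0,0,20.4,-6.7,1.5,0],[0,0,0,20.4,-6.7,0.3,0],[0,0,0,20.4,-6.7,0.1,0],[0,0,0,20.4,-6.7,0.1,0]])

```text
time: 9.55
position: [0.6305, -0.0885, 0.0843]
tool_rot: [-2.244, -2.198, 0.001]
ft_force: [0.8, -0.5, -2.1]
grip_width: 0.25
grip_force: 44.9
```

Call:
carry_out(steps=[[0,0,0,0,0,0,0],[0,0,0,-2.5,0.1,0,0],[0,0,0,-5,0.1,0,0],[0,0,0,-7.5,0.2,0,0],[0,0,0,-10,0.3,0,0],[0,0,0,-12.5,0.3,0,0],[0,0,0,-15,0.4,0,0],[0,0,0,-17,0.4,0,0],[0,0,0,-18.5,0.5,0,0],[0,0,0,-20,0.5,0,0],[0,0,0,-20.5,0.5,0,0],[0,0,0,-20.5,0.5,0,0]])

```text
time: 10.75
position: [0.426, -0.0842, 0.0849]
tool_rot: [2.244, 2.195, -0.002]
ft_force: [-0.4, -0.5, -2.7]
grip_width: 0.248
grip_force: 44.9
```

Call:
carry_out(steps=[[0,0,0,0,0,4,0],[0,0,0,5,5,4.5,0],[0,0,0,10,9,4.5,0],[0,0,0,15,12,4.5,0],[0,0,0,18.5,13.8,4.5,0],[0,0,0,18.5,13.8,4.5,0],[0,0,0,18.5,13.8,4.5,0],[0,0,0,18.5,13.8,1.5,0],[0,0,0,18.5,13.8,0.3,0],[0,0,0,18.5,13.8,0.1,0],[0,0,0,18.5,13.8,0.1,0]])

```text
time: 11.85
position: [0.6111, 0.0537, 0.0856]
tool_rot: [-2.246, -2.197, 0.001]
ft_force: [-0.1, -0.3, -2.2]
grip_width: 0.245
grip_force: 45.0
```

Run:
```python
from h import *
b=grab("side","b4.png");c=grab("scene","a4.png");s=c["state"];print(s["position"],s["tool_rot"],s["ft_force"],s["grip_width"])
cv2.imwrite("pics/bw3.png",np.hstack([cv2.resize(b["pixels"][150:450,120:520],(400,300)),cv2.resize(c["pixels"][130:430,130:530],(400,300))])[:,:,::-1])
```

```text
[0.61140833 0.05379651 0.08613068] [2.24549977e+00 2.19634110e+00 1.60975052e-04] [ 0.96182539  0.33674947 -1.99072151] 0.24907204577339684
```

View pics/bw3.png

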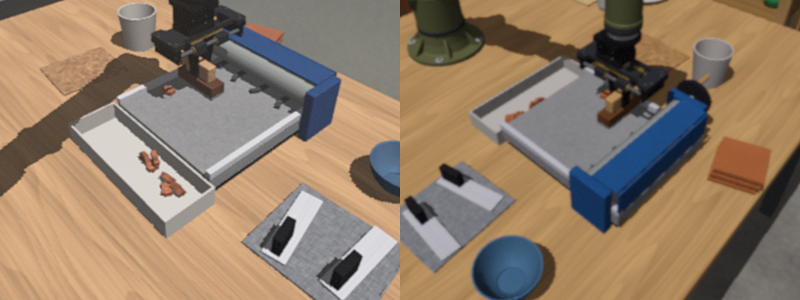

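One chip remains, at about y = 0.083; now for the last stroke.

Call:
carry_out(steps=[[0,0,0,0,0,-0.1,0],[0,0,0,-2.5,0.1,-0.1,0],[0,0,0,-5,0.1,-0.1,0],[0,0,0,-7.5,0.2,-0.1,0],[0,0,0,-10,0.3,-0.1,0],[0,0,0,-12.5,0.3,-0.1,0],[0,0,0,-15,0.4,-0.1,0],[0,0,0,-17,0.4,-0.1,0],[0,0,0,-18.5,0.5,-0.1,0],[0,0,0,-18.5,0.5,-0.1,0],[0,0,0,-18.5,0.5,-0.1,0]])

```text
time: 13.05
position: [0.4272, 0.0586, 0.0851]
tool_rot: [2.243, 2.194, -0.001]
ft_force: [0.5, -0.2, -1.0]
grip_width: 0.251
grip_force: 45.0
```

Call:
carry_out(steps=[[0,0,0,0,0,5,0],[0,0,0,1,0,10,0],[0,0,0,4,10,14,0],[0,0,0,6.5,29.5,14,0],[0,0,0,6.5,29.5,14,0],[0,0,0,6.5,29.5,14,0],[0,0,0,6.5,29.5,14,0],[0,0,0,6.5,29.5,14,0],[0,0,0,6.5,29.5,14,0],[0,0,0,6.5,29.5,14,0],[0,0,0,6.5,29.5,14,0]])

```text
time: 14.15
position: [0.4913, 0.3561, 0.2234]
tool_rot: [-2.241, -2.198, 0.002]
ft_force: [0.5, -0.8, -2.2]
grip_width: 0.251
grip_force: 45.0
```

Run:
```python
from h import *
b=grab("side","b5.png");c=grab("scene","a5.png");s=c["state"];print(s["position"],s["tool_rot"],s["ft_force"],s["grip_width"])
for n,d in(("scene",c),("side",b)):
    hsv=cv2.cvtColor(d["pixels"],cv2.COLOR_RGB2HSV)
    m=cv2.inRange(hsv,(0,110,70),(12,255,255))
    k,_,st,ce=cv2.connectedComponentsWithStats(m)
    print(n,[(ce[i].round().tolist(),int(st[i,4]),plane(d,ce[i],.015)[0,:2].round(3).tolist()) for i in range(1,k) if 12<st[i,4]<400])
cv2.imwrite("pics/bw4.png",np.hstack([cv2.resize(b["pixels"][150:450,120:520],(400,300)),cv2.resize(c["pixels"][130:430,130:530],(400,300))])[:,:,::-1])
```

```text
[0.49196762 0.35425683 0.2234366 ] [-2.24472804e+00 -2.19654230e+00  2.12407011e-03] [ 0.42112984 -0.25162774 -2.27005553] 0.2500451384303357
scene [([404.0, 97.0], 68, [0.241, 0.848]), ([380.0, 120.0], 72, [0.282, 0.642]), ([294.0, 212.0], 40, [0.407, 0.083]), ([265.0, 232.0], 44, [0.407, -0.018]), ([242.0, 246.0], 73, [0.404, -0.092])]
side [([193.0, 143.0], 100, [0.695, 0.744]), ([387.0, 182.0], 279, [0.957, 0.149]), ([230.0, 287.0], 81, [0.396, 0.084]), ([270.0, 311.0], 191, [0.414, -0.023]), ([290.0, 336.0], 278, [0.402, -0.095])]
```

View pics/bw4.png

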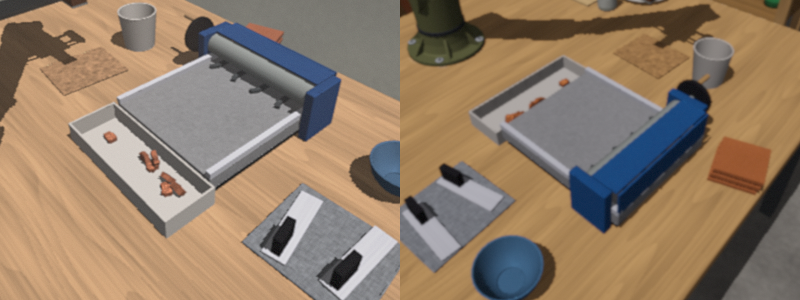

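The bed is clear, and all the chips lie on the tray floor at x≈0.40. Placing the scraper back on its pad.

Call:
carry_out(steps=[[0,0,0,0.3,-0.2,-5,0],[0,0,0,0.3,-0.2,-10,0],[0,0,0,0.3,-0.2,-14,0],[0,0,0,0.3,-0.2,-17,0],[0,0,0,0.3,-0.2,-17.8,0],[0,0,0,0.3,-0.2,-18.1,0],[0,0,0,0.3,-0.2,-18.2,0],[0,0,0,0.3,-0.2,-18.2,0]])

```text
time: 15.05
position: [0.4955, 0.3529, 0.0445]
tool_rot: [2.245, 2.196, 0.005]
ft_force: [0.4, 0.5, -1.7]
grip_width: 0.251
grip_force: 45.0
```

Call:
carry_out(steps=[[0,0,0,0,0,0,0.2],[0,0,0,0,0,0,0.5],[0,0,0,0,0,0,1],[0,0,0,0,0,0,1],[0,0,0,0,0,0,1],[0,0,0,0,0,0,1],[0,0,0,0,0,0,1],[0,0,0,0,0,0,1],[0,0,0,0,0,0,1],[0,0,0,0,0,3,1],[0,0,0,0,0,8,1],[0,0,0,0,0,13,1]])

```text
time: 16.25
position: [0.4937, 0.3519, 0.1734]
tool_rot: [-2.244, -2.198, 0.003]
ft_force: [2.0, -1.2, -0.1]
grip_width: 0.992
grip_force: 0.0
```

Call:
carry_out(steps=[[0,0,0,0,0,8,1],[0,0,0,0,-2,15,1],[0,0,-88.5,2,-35,17,1],[0,0,-88.5,2,-35,17,1],[0,0,-88.5,2,-35,17,1],[0,0,-88.5,2,-35,17,1],[0,0,-88.5,2,-35,17,1],[0,0,-88.5,2,-35,17,1],[0,0,-88.5,2,-35,17,1],[0,0,-88.5,2,-35,17,1],[0,0,-88.5,2,-35,17,1],[0,0,-88.5,2,-35,17,1]])

```text
time: 17.45
position: [0.5142, 0.0021, 0.3426]
tool_rot: [3.141, 0.067, 0.0]
ft_force: [-0.3, 0.9, 0.1]
grip_width: 0.997
grip_force: 0.0
```

Run:
```python
from h import *
c=grab("wrist","w5.png");s=c["state"];print(s["position"],s["tool_rot"])
```

```text
[0.51421714 0.00207272 0.34263422] [3.14072919e+00 6.68495866e-02 6.81568873e-05]
```

Call:
carry_out(steps=[[0,0,0,-2,-30,-9,1],[0,0,0,-2,-30,-9,1],[0,0,0,-2,-30,-9,1],[0,0,0,-2,-30,-9,1],[0,0,0,-2,-30,-9,1],[0,0,0,-2,-30,-9,1],[0,0,0,-2,-30,-9,1],[0,0,0,-2,-30,-9,1],[0,0,0,-2,-30,-9,1]])

```text
time: 18.4
position: [0.4951, -0.2957, 0.2529]
tool_rot: [-3.139, -0.083, -0.001]
ft_force: [-0.0, 0.8, -0.1]
grip_width: 1.002
grip_force: 0.0
```

Run:
```python
from h import *
c=grab("wrist","w6.png");s=c["state"];print(s["position"],s["tool_rot"])
d=load("w5.png");cv2.imwrite("pics/w56.png",np.hstack([cv2.resize(d["pixels"][30:330],(400,188)),cv2.resize(c["pixels"][30:330],(400,188))])[:,:,::-1])
x=c["pixels"][0:330,100:640];cv2.imwrite("pics/w6z.png",cv2.resize(x,None,fx=1.45,fy=1.45)[:,:,::-1])
```

```text
[ 0.49509482 -0.29566413  0.25291799] [-3.13925239e+00 -8.27860188e-02 -1.07663205e-03]
```

View pics/w6z.png

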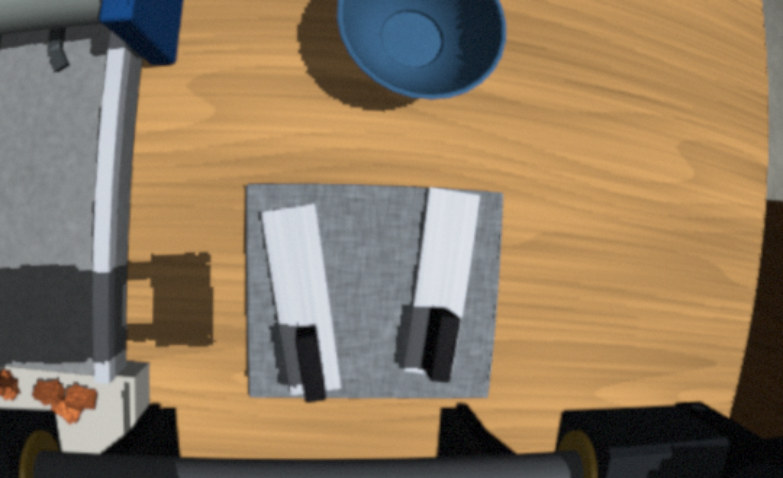

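The view shows blade A with front corners (262,212)/(315,205), grip top (296–325, 325–402) and back right corner (341,389). Blade B has front corners (430,188)/(479,195) and grip top (426–460, 309–381).

```bash
cat >> h.py <<'E'
def gauge(d,blade,top,q=lambda p:p,zb=.011,zt=.049):
    B=plane(d,[q(p) for p in blade],zb)[:,:2]; T=plane(d,[q(p) for p in top],zt)[:,:2]
    print("front edge",np.linalg.norm(B[0]-B[1]).round(4),"side",np.linalg.norm(B[1]-B[2]).round(4),"grip",[np.linalg.norm(T[i]-T[i-1]).round(4) for i in range(4)])
    tip=(B[0]+B[1])/2; v=B[1]-B[2]; yaw=np.arctan2(v[1],v[0]); c=T.mean(0); w=tip-c
    print("tip",tip.round(4),"yaw side",np.degrees(yaw).round(2),"grip centre",c.round(4),"yaw tip-grip",np.degrees(np.arctan2(w[1],w[0])).round(2),"L",np.linalg.norm(w).round(4))
E
python3 - <<'E'
from h import *
d=load("w6.png");q=lambda p:(100+p[0]/1.45,p[1]/1.45)
gauge(d,[(262,212),(315,205),(341,389)],[(296,328),(316,325),(325,399),(306,402)],q)
gauge(d,[(430,188),(479,195),(464,320)],[(435,309),(460,315),(448,381),(426,378)],q)
# scraper check from w5
d=load("w5.png");cv2.imwrite("pics/w5z.png",cv2.resize(d["pixels"][30:330],None,fx=1.25,fy=1.25)[:,:,::-1])
d=load("w5.png")
hsv=cv2.cvtColor(d["pixels"],cv2.COLOR_RGB2HSV)
E
```

```text
front edge 0.0397 side 0.1451 grip [np.float64(0.0554), np.float64(0.0141), np.float64(0.0552), np.float64(0.014)]
tip [ 0.5671 -0.2766] yaw side 11.33 grip centre [ 0.459  -0.2988] yaw tip-grip 11.64 L 0.1104
front edge 0.0392 side 0.0987 grip [np.float64(0.0511), np.float64(0.0192), np.float64(0.0497), np.float64(0.017)]
tip [ 0.5894 -0.4014] yaw side -1.56 grip centre [ 0.4773 -0.3925] yaw tip-grip -4.51 L 0.1125
```

View pics/w5z.png

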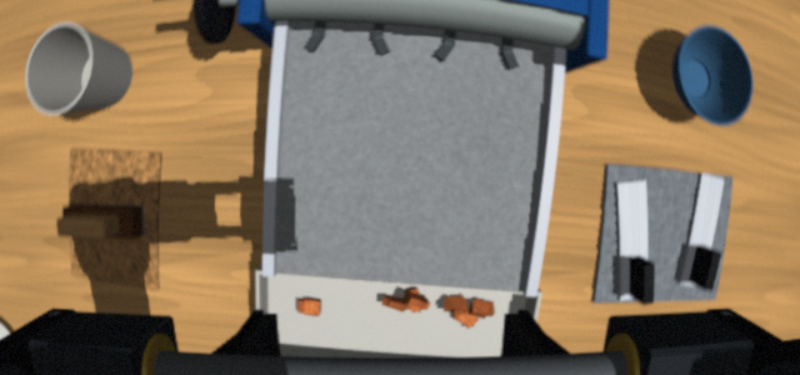

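The scraper stands on the cork pad at (100,215) and the bed is empty. Flare tips are at (310,50), (384,52), (438,58) and (512,67).

Run:
```python
from h import *
d=load("w5.png");q=lambda L:[(x/1.25,30+y/1.25) for x,y in L]
P=lambda n,L,z:print(n,plane(d,q(L),z)[:,:2].round(4).tolist())
P("tips",[(310,50),(384,52),(438,58),(512,67)],.055)
P("straight",[(320,27),(376,32),(449,36),(505,45)],.057)
P("rail L top outer/inner",[(272,50),(266,220),(286,50),(278,220)],.062)
P("rail R top in/out",[(551,60),(530,270),(564,62),(539,270)],.062)
P("bed edge",[(280,276),(525,292)],.05)
P("roller front",[(290,20),(555,40)],.06)
P("scraper grip",[(58,205),(118,205),(113,236),(58,236)],.07)
```

```text
tips [[0.6761, 0.0869], [0.6749, 0.0155], [0.6717, -0.0362], [0.6696, -0.1093]]
straight [[0.6991, 0.078], [0.6945, 0.0239], [0.6944, -0.0458], [0.6908, -0.101]]
rail L top outer/inner [[0.6756, 0.1231], [0.5078, 0.1257], [0.6752, 0.1091], [0.5081, 0.1133]]
rail R top in/out [[0.6806, -0.1471], [0.4676, -0.1422], [0.6805, -0.161], [0.468, -0.152]]
bed edge [[0.4468, 0.1151], [0.4399, -0.1437]]
roller front [[0.7063, 0.1073], [0.7025, -0.1515]]
scraper grip [[0.5242, 0.3824], [0.5232, 0.2935], [0.4892, 0.3035], [0.4879, 0.3871]]
```

Call:
carry_out(steps=[[0,0,7,-3.9,-0.3,-8,1],[0,0,8.4,-3.9,-0.3,-12,1],[0,0,8.4,-3.9,-0.3,-16,1],[0,0,8.4,-3.9,-0.3,-16,1],[0,0,8.4,-3.9,-0.3,-16,1],[0,0,8.4,-3.9,-0.3,-16,1]])

```text
time: 19.05
position: [0.457, -0.2995, 0.0942]
tool_rot: [3.125, 0.312, 0.003]
ft_force: [0.8, -0.8, 0.2]
grip_width: 1.003
grip_force: 0.0
```

Run:
```python
from h import *
c=grab("wrist","w7.png");s=c["state"];print(s["position"],R.from_rotvec(s["tool_rot"]).as_matrix().round(3))
x=c["pixels"][60:360,160:480];cv2.imwrite("pics/w7z.png",cv2.resize(x,None,fx=2,fy=2)[:,:,::-1])
```

```text
[ 0.45702049 -0.29948201  0.09424952] [[ 0.98   0.198  0.002]
 [ 0.198 -0.98  -0.001]
 [ 0.002  0.002 -1.   ]]
```

View pics/w7z.png

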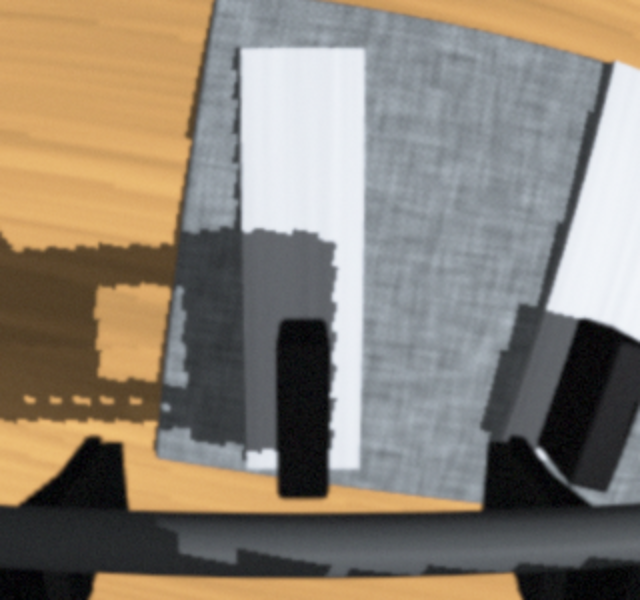

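Blade A is centred under the fingers and aligned (blade columns 240–365, grip 278–328).

Run:
```python
from h import *
d=load("w7.png");q=lambda p:(160+p[0]/2,60+p[1]/2)
gauge(d,[(240,47),(365,47),(358,470)],[(279,320),(327,320),(328,497),(278,497)],q)
```

```text
front edge 0.0407 side 0.1466 grip [np.float64(0.0555), np.float64(0.0137), np.float64(0.0555), np.float64(0.0154)]
tip [ 0.5683 -0.2762] yaw side 11.19 grip centre [ 0.459  -0.2984] yaw tip-grip 11.47 L 0.1115
```

Call:
carry_out(steps=[[0,0,0,0,0,-4,1],[0,0,0,0,0,-7,1],[0,0,0,0,0,-7.6,1],[0,0,0,0,0,-7.6,0],[0,0,0,0,0,-7.6,0],[0,0,0,0,0,-7.6,0],[0,0,0,0,0,-7.6,0],[0,0,0,0,0,-7.6,0],[0,0,0,0,0,-7.6,0],[0,0,0,0,0,-7.6,0],[0,0,0,0,0,-7.6,0],[0,0,0,0,0,-7.6,0]], squeeze=40)

```text
time: 20.3
position: [0.4553, -0.3006, 0.0165]
tool_rot: [-3.126, -0.308, 0.0]
ft_force: [-0.0, 0.0, 0.9]
grip_width: 0.266
grip_force: 0.0
```

Call:
carry_out(steps=[[0,0,0,0,0,0,0],[0,0,0,0,0,0,0],[0,0,0,0,0,0,0],[0,0,0,0,0,0,0],[0,0,0,0,0,0,0],[0,0,0,0,0,0,0]])

```text
time: 20.9
position: [0.4553, -0.3006, 0.0165]
tool_rot: [-3.126, -0.308, 0.0]
ft_force: [0.1, 0.8, -0.5]
grip_width: 0.183
grip_force: 40.0
```

Call:
carry_out(steps=[[0,0,0,0,0,4,0],[0,0,0,0,0,9,0],[0,0,0,0,0,12,0],[0,0,-8,4,5,12,0],[0,0,-12.8,9,23.1,12,0],[0,0,-12.8,9,23.1,12,0],[0,0,-12.8,9,23.1,12,0],[0,0,-12.8,9,23.1,12,0],[0,0,-12.8,9,23.1,12,0],[0,0,-12.8,9,23.1,8,0],[0,0,-12.8,9,23.1,5.5,0],[0,0,-12.8,9,23.1,5.5,0]])

```text
time: 22.1
position: [0.542, -0.0696, 0.068]
tool_rot: [-3.14, 0.042, 0.011]
ft_force: [0.3, -0.0, -0.9]
grip_width: 0.179
grip_force: 40.0
```

Run:
```python
from h import *
c=grab("wrist","w8.png");s=c["state"];print(s["position"],R.from_rotvec(s["tool_rot"]).as_matrix().round(3)[0],s["ft_force"],s["grip_width"])
x=c["pixels"][60:360,110:520];cv2.imwrite("pics/w8z.png",cv2.resize(x,None,fx=1.9,fy=1.9)[:,:,::-1])
```

```text
[ 0.54202543 -0.0696108   0.06803753] [ 1.    -0.027 -0.007] [ 0.32831382 -0.02983452 -0.86802458] 0.17920775558912383
```

View pics/w8z.png

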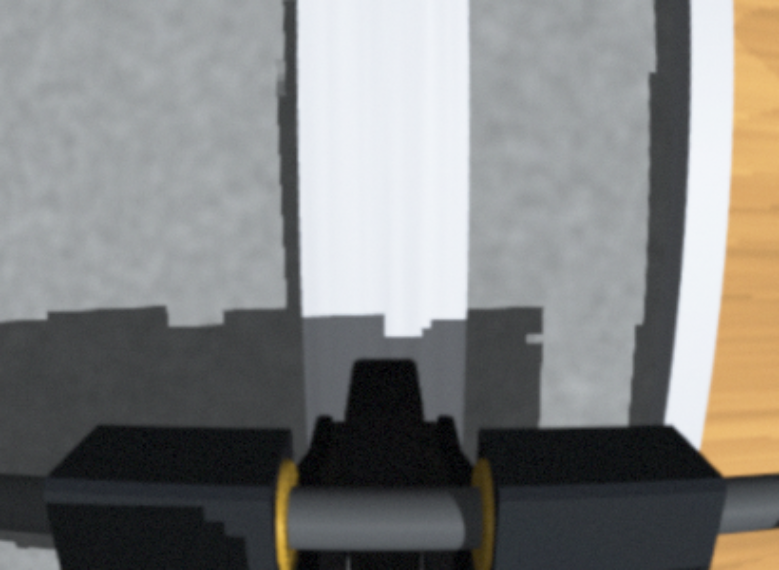

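Blade A is held straight (columns 298–469), pointing to the port; the crop cut off the flares, so I'll measure them numerically.

Run:
```python
from h import *
c=load("w8.png");g=cv2.cvtColor(c["pixels"],cv2.COLOR_RGB2GRAY).astype(int)
P=lambda u,v,z:plane(c,[(u,v)],z)[0,:2].round(4).tolist()
for v in range(2,60,6):
    r=g[v,180:430]
    runs=[];i=0
    while i<250:
        if r[i]<75:
            j=i
            while j<250 and r[j]<75:j+=1
            if j-i>3: runs.append((180+i,180+j-1))
            i=j
        i+=1
    br=np.where(r>200)[0]+180
    print(v,"dark",[(a,b,P(a,v,.057),P(b,v,.057)) for a,b in runs][:4],"bright",(br.min(),br.max(),P(br.min(),v,.0627),P(br.max(),v,.0627)) if len(br) else None)
```

```text
2 dark [(262, 265, [0.6856, -0.0496], [0.6855, -0.051]), (359, 367, [0.6842, -0.095], [0.6843, -0.0988])] bright None
8 dark [(259, 263, [0.6825, -0.0481], [0.6823, -0.05]), (359, 370, [0.681, -0.0949], [0.6811, -0.1001])] bright None
14 dark [(256, 259, [0.6794, -0.0467], [0.6793, -0.0481]), (363, 373, [0.6778, -0.0966], [0.678, -0.1014])] bright None
20 dark [(252, 255, [0.6764, -0.0448], [0.6763, -0.0462]), (364, 377, [0.6747, -0.097], [0.6749, -0.1031])] bright None
26 dark [(227, 231, [0.6746, -0.0328], [0.6744, -0.0347]), (248, 252, [0.6735, -0.0428], [0.6733, -0.0447]), (369, 380, [0.6717, -0.0992], [0.6719, -0.1044])] bright None
32 dark [(233, 248, [0.6711, -0.0357], [0.6704, -0.0428]), (373, 384, [0.6686, -0.1009], [0.6688, -0.1062]), (386, 391, [0.6689, -0.1071], [0.669, -0.1095])] bright None
38 dark [] bright None
44 dark [] bright None
50 dark [] bright None
56 dark [] bright (np.int64(267), np.int64(356), [0.6562, -0.0522], [0.6551, -0.0918])
```

Call:
carry_out(steps=[[0,0,0,0,0,-0.3,0],[0,0,0,0,0,-0.5,0],[0,0,0,0,0,-0.6,0],[0,0,0,0,0,-0.6,0]])

```text
time: 22.55
position: [0.5457, -0.0699, 0.0662]
tool_rot: [3.141, -0.043, 0.001]
ft_force: [-0.9, 0.3, -1.6]
grip_width: 0.178
grip_force: 40.0
```

Call:
carry_out(steps=[[0,0,0,0,0,-0.2,0],[0,0,0,0,0,-0.4,0],[0,0,0,0,0,-0.5,0],[0,0,0,0,0,-0.5,0],[0,0,0,0,0,-0.5,0]])

```text
time: 23.05
position: [0.5453, -0.0696, 0.0605]
tool_rot: [3.141, -0.043, 0.0]
ft_force: [1.0, 0.4, -0.4]
grip_width: 0.179
grip_force: 40.0
```

Call:
carry_out(steps=[[0,0,0,0.8,0,0,0],[0,0,0,1.6,-0.05,0,0],[0,0,0,2.4,-0.05,0,0],[0,0,0,3.2,-0.1,0,0],[0,0,0,4,-0.1,0,0],[0,0,0,4,-0.1,0,0]])

```text
time: 23.65
position: [0.5867, -0.0704, 0.0605]
tool_rot: [-3.141, 0.043, -0.002]
ft_force: [0.8, -0.2, -1.1]
grip_width: 0.179
grip_force: 40.0
```

Call:
carry_out(steps=[[0,0,0,0.5,0,0,0],[0,0,0,1,0,0,0],[0,0,0,1.5,-0.05,0,0],[0,0,0,2,-0.05,0,0],[0,0,0,2,-0.05,0,0]])

```text
time: 24.15
position: [0.6061, -0.0711, 0.0605]
tool_rot: [-3.141, 0.043, -0.001]
ft_force: [-0.1, -0.2, 0.8]
grip_width: 0.177
grip_force: 40.0
```

Call:
carry_out(steps=[[0,0,0,0.1,0,0,0],[0,0,0,0.2,0,0,0],[0,0,0,0.3,0,0,0],[0,0,0,0.4,0,0,0],[0,0,0,0.4,0,0,0]], squeeze=15)

```text
time: 24.65
position: [0.6095, -0.0712, 0.0605]
tool_rot: [3.141, -0.043, 0.0]
ft_force: [-0.2, -0.8, -0.3]
grip_width: 0.182
grip_force: 15.0
```

Call:
carry_out(steps=[[0,0,0,0.1,0,0,0],[0,0,0,0.2,0,0,0],[0,0,0,0.3,0,0,0],[0,0,0,0.4,0,0,0],[0,0,0,0.4,0,0,0]])

```text
time: 25.15
position: [0.6101, -0.0712, 0.0605]
tool_rot: [3.14, -0.043, -0.012]
ft_force: [-10.2, 0.1, 8.2]
grip_width: 0.18
grip_force: 15.0
```

The stop is felt: 10 N, with the tip at x≈0.724. I'll ease to a light press, then release.

Call:
carry_out(steps=[[0,0,0,-0.1,0,0,0],[0,0,0,-0.2,0,0,0],[0,0,0,-0.2,0,0,0],[0,0,0,-0.2,0,0,0]])

```text
time: 25.55
position: [0.6101, -0.0711, 0.0605]
tool_rot: [3.141, -0.043, -0.004]
ft_force: [-6.0, -0.6, 4.4]
grip_width: 0.187
grip_force: 15.0
```

Call:
carry_out(steps=[[0,0,0,-0.05,0,0,0],[0,0,0,-0.05,0,0,0.3],[0,0,0,-0.05,0,0,0.5],[0,0,0,-0.05,0,0,0.8],[0,0,0,-0.05,0,0,0.8],[0,0,0,-0.05,0,0,0.8],[0,0,0,-0.05,0,0,0.8],[0,0,0,-0.05,0,0,0.8],[0,0,0,-0.05,0,3,0.8],[0,0,0,-0.05,0,7,0.8],[0,0,0,-0.05,0,11,0.8],[0,0,0,-0.05,0,11,0.8]])

```text
time: 26.75
position: [0.6146, -0.0706, 0.1769]
tool_rot: [3.14, -0.043, 0.016]
ft_force: [-0.1, -0.3, -0.1]
grip_width: 0.797
grip_force: 0.0
```

Call:
carry_out(steps=[[0,0,0,-10,-15,5,1],[0,0,0,-10,-15,5,1],[0,0,0,-10,-15,5,1],[0,0,0,-10,-15,5,1],[0,0,0,-10,-15,5,1],[0,0,0,-10,-15,5,1]])

```text
time: 27.35
position: [0.5103, -0.2221, 0.2204]
tool_rot: [3.141, -0.047, 0.0]
ft_force: [0.3, 0.5, 0.3]
grip_width: 0.998
grip_force: 0.0
```

Run:
```python
from h import *
c=grab("wrist","w9.png");s=c["state"];print(s["position"],R.from_rotvec(s["tool_rot"]).as_matrix().round(3)[0])
p=c["pixels"];g=cv2.cvtColor(p,cv2.COLOR_RGB2GRAY)
P=lambda L,z:plane(c,L,z)[:,:2].round(4).tolist()
# white blades & black grips
hsv=cv2.cvtColor(p,cv2.COLOR_RGB2HSV)
for n,m,z in(("white",((g>195)&(hsv[:,:,1]<30)).astype(np.uint8),.011),("black",(g<32).astype(np.uint8),.049)):
    m[330:]=0
    k,lab,st,ce=cv2.connectedComponentsWithStats(m)
    for i in range(1,k):
        if 150<st[i,4]<15000:
            (r)=cv2.minAreaRect(np.argwhere(lab==i)[:,::-1].astype(np.float32)); b=cv2.boxPoints(r)
            print(n,st[i,4],b.round().tolist(),P(b,z),"z bed",P(b,z+.044) )
```

```text
[ 0.51031881 -0.22205406  0.22042294] [ 1.   -0.03  0.  ]
white 2728 [[128.0, 39.0], [165.0, 39.0], [165.0, 158.0], [128.0, 158.0]] [[0.7158, -0.0286], [0.7071, -0.0734], [0.5782, -0.0692], [0.5825, -0.0244]] z bed [[0.7002, -0.0517], [0.6925, -0.0913], [0.5788, -0.0876], [0.5827, -0.048]]
white 1927 [[222.0, 42.0], [235.0, 42.0], [236.0, 195.0], [223.0, 195.0]] [[0.6943, -0.1361], [0.6929, -0.1494], [0.5345, -0.1444], [0.5351, -0.1308]] z bed [[0.6812, -0.1465], [0.68, -0.1583], [0.5403, -0.1538], [0.5408, -0.1418]]
white 1172 [[-7.0, 77.0], [4.0, 76.0], [23.0, 287.0], [12.0, 288.0]] [[0.7213, 0.1935], [0.7165, 0.1691], [0.4307, 0.1803], [0.4284, 0.2063]] z bed [[0.705, 0.1441], [0.7008, 0.1226], [0.4488, 0.1325], [0.4468, 0.1554]]
white 2704 [[457.0, 224.0], [463.0, 137.0], [496.0, 140.0], [489.0, 226.0]] [[0.4981, -0.3768], [0.5906, -0.3814], [0.5899, -0.4212], [0.4946, -0.4178]] z bed [[0.5082, -0.3588], [0.5897, -0.3628], [0.5892, -0.3979], [0.5051, -0.3949]]
white 540 [[222.0, 277.0], [240.0, 275.0], [244.0, 314.0], [226.0, 315.0]] [[0.446, -0.1208], [0.4477, -0.1418], [0.4014,
[... 1500 characters left out ...]
ck 1443 [[143.0, 298.0], [218.0, 275.0], [229.0, 314.0], [154.0, 337.0]] [[0.4371, -0.0396], [0.4618, -0.1272], [0.419, -0.1344], [0.3898, -0.0439]] z bed [[0.4564, -0.0639], [0.4778, -0.14], [0.4407, -0.1462], [0.4153, -0.0676]]
black 1215 [[401.0, 279.0], [454.0, 279.0], [454.0, 316.0], [401.0, 316.0]] [[0.4524, -0.3067], [0.4496, -0.3631], [0.4073, -0.3679], [0.4117, -0.309]] z bed [[0.4697, -0.2958], [0.4672, -0.3448], [0.4305, -0.3489], [0.4344, -0.2978]]
black 4988 [[482.0, 278.0], [639.0, 278.0], [639.0, 329.0], [482.0, 329.0]] [[0.4488, -0.3953], [0.4302, -0.6546], [0.3486, -0.6889], [0.3879, -0.4045]] z bed [[0.4666, -0.3728], [0.4504, -0.5979], [0.3796, -0.6277], [0.4137, -0.3807]]
```

Call:
carry_out(steps=[[0,0,-1.3,-3.5,-17.3,0,1],[0,0,-1.3,-3.5,-17.3,0,1],[0,0,-1.3,-3.5,-17.3,0,1],[0,0,-1.3,-3.5,-17.3,0,1],[0,0,-1.3,-3.5,-17.3,-5,1],[0,0,-1.3,-3.5,-17.3,-10,1],[0,0,-1.3,-3.5,-17.3,-12,1],[0,0,-1.3,-3.5,-17.3,-12,1],[0,0,-1.3,-3.5,-17.3,-12,1]])

```text
time: 28.3
position: [0.4774, -0.3927, 0.1009]
tool_rot: [-3.14, 0.074, -0.001]
ft_force: [1.2, -0.7, 0.5]
grip_width: 1.002
grip_force: 0.0
```

Run:
```python
from h import *
c=grab("wrist","w10.png");s=c["state"];print(s["position"],R.from_rotvec(s["tool_rot"]).as_matrix().round(3)[0])
p=c["pixels"];g=cv2.cvtColor(p,cv2.COLOR_RGB2GRAY);hsv=cv2.cvtColor(p,cv2.COLOR_RGB2HSV)
for n,m,z in(("white",((g>195)&(hsv[:,:,1]<30)).astype(np.uint8),.011),("black",(g<32).astype(np.uint8),.049)):
    m[312:]=0; m[:,:200]=0; m[:,430:]=0
    k,lab,st,ce=cv2.connectedComponentsWithStats(m)
    for i in range(1,k):
        if 150<st[i,4]:
            b=cv2.boxPoints(cv2.minAreaRect(np.argwhere(lab==i)[:,::-1].astype(np.float32)));w=plane(c,b,z)[:,:2]
            print(n,st[i].tolist(),b.round().tolist(),w.round(4).tolist(),w.mean(0).round(4))
```

```text
[ 0.47736993 -0.39267377  0.10085471] [ 0.999 -0.047  0.001]
white [289, 85, 59, 206, 8311] [[289.0, 85.0], [347.0, 85.0], [347.0, 290.0], [289.0, 290.0]] [[0.5914, -0.382], [0.5897, -0.4207], [0.4442, -0.4161], [0.4462, -0.3735]] [ 0.5179 -0.3981]
black [305, 218, 25, 86, 1955] [[305.0, 303.0], [306.0, 218.0], [329.0, 218.0], [328.0, 303.0]] [[0.4526, -0.3863], [0.5072, -0.39], [0.5063, -0.4037], [0.4516, -0.401]] [ 0.4794 -0.3952]
black [200, 278, 23, 34, 704] [[200.0, 278.0], [222.0, 278.0], [222.0, 311.0], [200.0, 311.0]] [[0.472, -0.3203], [0.4715, -0.335], [0.4485, -0.3318], [0.4487, -0.3166]] [ 0.4602 -0.3259]
black [403, 279, 27, 33, 774] [[403.0, 279.0], [429.0, 279.0], [429.0, 311.0], [403.0, 311.0]] [[0.4655, -0.4488], [0.4643, -0.4662], [0.4415, -0.4677], [0.443, -0.4497]] [ 0.4536 -0.4581]
```

Call:
carry_out(steps=[[0,0,0,-0.1,-0.3,-4,1],[0,0,0,-0.1,-0.3,-7.5,1],[0,0,0,-0.1,-0.3,-8.3,1],[0,0,0,-0.1,-0.3,-8.3,0],[0,0,0,-0.1,-0.3,-8.3,0],[0,0,0,-0.1,-0.3,-8.3,0],[0,0,0,-0.1,-0.3,-8.3,0],[0,0,0,-0.1,-0.3,-8.3,0],[0,0,0,-0.1,-0.3,-8.3,0],[0,0,0,-0.1,-0.3,-8.3,0],[0,0,0,-0.1,-0.3,-8.3,0],[0,0,0,-0.1,-0.3,-8.3,0]], squeeze=40)

```text
time: 29.55
position: [0.4748, -0.3971, 0.0175]
tool_rot: [-3.141, 0.078, 0.0]
ft_force: [-0.4, 0.8, -0.3]
grip_width: 0.268
grip_force: 0.0
```

Call:
carry_out(steps=[[0,0,0,0,0,0,0],[0,0,0,0,0,0,0],[0,0,0,0,0,0,0],[0,0,0,0,0,0,0],[0,0,0,0,0,0,0],[0,0,0,0,0,0,0]])

```text
time: 30.15
position: [0.4748, -0.3971, 0.0175]
tool_rot: [-3.141, 0.078, 0.0]
ft_force: [-0.5, 0.3, -0.4]
grip_width: 0.18
grip_force: 40.0
```

Call:
carry_out(steps=[[0,0,0,0,0,5,0],[0,0,0,0,0,10,0],[0,0,0,0,4,14,0],[0,0,1.3,6.5,45.2,15,0],[0,0,1.3,6.5,45.2,15,0],[0,0,1.3,6.5,45.2,15,0],[0,0,1.3,6.5,45.2,15,0],[0,0,1.3,6.5,45.2,15,0],[0,0,1.3,6.5,45.2,15,0],[0,0,1.3,6.5,45.2,15,0],[0,0,1.3,6.5,45.2,15,0],[0,0,1.3,6.5,45.2,15,0]])

```text
time: 31.35
position: [0.5396, 0.0611, 0.1683]
tool_rot: [-3.139, 0.032, -0.002]
ft_force: [-0.2, 1.2, -0.4]
grip_width: 0.177
grip_force: 40.0
```

Call:
carry_out(steps=[[0,0,0,0,0,-4,0],[0,0,0,0,0,-8,0],[0,0,0,0,0,-9.8,0],[0,0,0,0,0,-9.8,0],[0,0,0,0,0,-9.8,0]])

```text
time: 31.85
position: [0.5401, 0.055, 0.0701]
tool_rot: [-3.141, 0.043, -0.001]
ft_force: [-0.5, 0.8, -0.6]
grip_width: 0.176
grip_force: 40.0
```

```bash
cat > port.py <<'E'
from h import *
import sys
c=grab("wrist",sys.argv[1]);s=c["state"];print(s["position"],R.from_rotvec(s["tool_rot"]).as_matrix().round(3)[0],s["ft_force"].round(1),s["grip_width"])
g=cv2.cvtColor(c["pixels"],cv2.COLOR_RGB2GRAY).astype(int)
P=lambda u,v,z:plane(c,[(u,v)],z)[0,:2].round(4).tolist()
for v in range(2,74,6):
    r=g[v,180:430];runs=[]
    e=np.flatnonzero(np.diff(np.r_[0,(r<75).astype(int),0]))
    runs=[(180+a,179+b) for a,b in zip(e[::2],e[1::2]) if b-a>3]
    br=np.where(r>200)[0]+180
    print(v,"dark",[(P(a,v,.057),P(b,v,.057)) for a,b in runs][:4],"bright",(P(br.min(),v,.0627),P(br.max(),v,.0627)) if len(br) else None)
E
python3 port.py w11.png
```

```text
[0.54012758 0.05503287 0.07008159] [ 1.    -0.027  0.   ] [-0.5  0.8 -0.6] 0.1762328093679467
2 dark [([0.6853, 0.0783], [0.6851, 0.0763]), ([0.6836, 0.0296], [0.6837, 0.0257])] bright ([0.6884, 0.1148], [0.6877, 0.1112])
8 dark [([0.6822, 0.0802], [0.682, 0.0783]), ([0.6804, 0.0283], [0.6805, 0.024])] bright ([0.6851, 0.1147], [0.6844, 0.1111])
14 dark [([0.6791, 0.0817], [0.6789, 0.0803]), ([0.6771, 0.028], [0.6773, 0.0222])] bright ([0.6818, 0.1146], [0.6811, 0.111])
20 dark [([0.6771, 0.093], [0.6766, 0.0885]), ([0.6761, 0.0837], [0.6759, 0.0817]), ([0.674, 0.0253], [0.6742, 0.0209]), ([0.6745, 0.015], [0.6746, 0.0131])] bright ([0.6785, 0.1146], [0.678, 0.1115])
26 dark [([0.6734, 0.0886], [0.6729, 0.0837]), ([0.671, 0.0215], [0.671, 0.0196])] bright ([0.6753, 0.1145], [0.6748, 0.1114])
32 dark [] bright ([0.6721, 0.1145], [0.6716, 0.1114])
38 dark [] bright ([0.6689, 0.1144], [0.6685, 0.1119])
44 dark [] bright ([0.6658, 0.1144], [0.6654, 0.1118])
50 dark [] bright ([0.6627, 0.1144], [0.6624, 0.1118])
56 dark [] bright ([0.6597, 0.1144], [0.6539, 0.0324])
62 dark [] bright ([0.6566, 0.1144], [0.651, 0.0325])
68 dark [([0.6508, 0.0782], [0.6506, 0.0745])] bright ([0.6536, 0.1144], [0.6481, 0.0326])
```

Call:
carry_out(steps=[[0,0,0,0,0.1,-0.4,0],[0,0,0,0,0.1,-0.7,0],[0,0,0,0,0.1,-0.8,0],[0,0,0,0,0.1,-0.85,0],[0,0,0,0,0.1,-0.85,0],[0,0,0,0,0.1,-0.85,0]])

```text
time: 32.5
position: [0.5399, 0.0557, 0.0615]
tool_rot: [3.141, -0.043, 0.0]
ft_force: [-1.6, -0.5, 3.4]
grip_width: 0.179
grip_force: 40.0
```

Call:
carry_out(steps=[[0,0,0,0.8,0,0,0],[0,0,0,1.6,-0.05,0,0],[0,0,0,2.4,-0.05,0,0],[0,0,0,3.2,-0.1,0,0],[0,0,0,4,-0.1,0,0],[0,0,0,4.8,-0.1,0,0],[0,0,0,5.5,-0.15,0,0],[0,0,0,5.5,-0.15,0,0]])

```text
time: 33.3
position: [0.5965, 0.0547, 0.0615]
tool_rot: [-3.14, 0.043, -0.003]
ft_force: [0.7, -0.2, 3.7]
grip_width: 0.18
grip_force: 40.0
```

Call:
carry_out(steps=[[0,0,0,0.2,0,0,0],[0,0,0,0.4,0,0,0],[0,0,0,0.6,0,0,0],[0,0,0,0.8,0,0,0],[0,0,0,1,0,0,0],[0,0,0,1,0,0,0]], squeeze=15)

```text
time: 33.9
position: [0.6046, 0.0548, 0.0615]
tool_rot: [-3.141, 0.042, 0.001]
ft_force: [-4.0, 0.2, 6.6]
grip_width: 0.183
grip_force: 15.0
```

Call:
carry_out(steps=[[0,0,0,0.1,0,0,0],[0,0,0,0.2,0,0,0],[0,0,0,0.3,0,0,0],[0,0,0,0.3,0,0,0]])

```text
time: 34.3
position: [0.6073, 0.0547, 0.0615]
tool_rot: [3.141, -0.042, -0.002]
ft_force: [-4.6, 0.0, 6.9]
grip_width: 0.18
grip_force: 15.0
```

Call:
carry_out(steps=[[0,0,0,0,0,0.05,0],[0,0,0,0.1,0,0.05,0],[0,0,0,0.2,0,0.05,0],[0,0,0,0.3,0,0.05,0],[0,0,0,0.4,0,0.05,0],[0,0,0,0.4,0,0.05,0]])

```text
time: 34.9
position: [0.6121, 0.0543, 0.0615]
tool_rot: [-3.141, 0.043, -0.0]
ft_force: [-1.5, 0.3, 1.7]
grip_width: 0.186
grip_force: 15.0
```

Call:
carry_out(steps=[[0,0,0,0.1,0,0,0],[0,0,0,0.2,0,0,0],[0,0,0,0.3,0,0,0],[0,0,0,0.4,0,0,0],[0,0,0,0.4,0,0,0]])

```text
time: 35.4
position: [0.6161, 0.0543, 0.0615]
tool_rot: [3.141, -0.043, 0.001]
ft_force: [-0.8, -0.7, 0.7]
grip_width: 0.185
grip_force: 15.0
```

Call:
carry_out(steps=[[0,0,0,0.1,0,0,0],[0,0,0,0.2,0,0,0],[0,0,0,0.3,0,0,0],[0,0,0,0.4,0,0,0],[0,0,0,0.4,0,0,0]])

```text
time: 35.9
position: [0.6201, 0.0543, 0.0615]
tool_rot: [-3.141, 0.043, -0.001]
ft_force: [-0.1, 0.4, -0.3]
grip_width: 0.183
grip_force: 15.0
```

Call:
carry_out(steps=[[0,0,0,0.1,0,0,0],[0,0,0,0.2,0,0,0],[0,0,0,0.3,0,0,0],[0,0,0,0.3,0,0,0]])

```text
time: 36.3
position: [0.6231, 0.0543, 0.0615]
tool_rot: [-3.141, 0.043, -0.0]
ft_force: [0.1, -0.3, -1.9]
grip_width: 0.184
grip_force: 15.0
```

Call:
carry_out(steps=[[0,0,0,0.1,0,0,0],[0,0,0,0.2,0,0,0],[0,0,0,0.3,0,0,0],[0,0,0,0.4,0,0,0],[0,0,0,0.4,0,0,0]])

```text
time: 36.8
position: [0.627, 0.0543, 0.0615]
tool_rot: [-3.141, 0.043, -0.0]
ft_force: [0.2, 0.3, -0.5]
grip_width: 0.183
grip_force: 15.0
```

Call:
carry_out(steps=[[0,0,0,0.1,0,0,0],[0,0,0,0.2,0,0,0],[0,0,0,0.3,0,0,0],[0,0,0,0.3,0,0,0]])

```text
time: 37.2
position: [0.6299, 0.0543, 0.0615]
tool_rot: [3.141, -0.043, 0.0]
ft_force: [0.8, 0.1, -1.0]
grip_width: 0.185
grip_force: 15.0
```

Call:
carry_out(steps=[[0,0,0,0.1,0,0,0],[0,0,0,0.2,0,0,0],[0,0,0,0.3,0,0,0],[0,0,0,0.4,0,0,0],[0,0,0,0.4,0,0,0]])

```text
time: 37.7
position: [0.634, 0.0544, 0.0616]
tool_rot: [-3.141, 0.043, -0.0]
ft_force: [-0.5, 0.2, -1.0]
grip_width: 0.181
grip_force: 15.0
```

Call:
carry_out(steps=[[0,0,0,0.1,0,0,0],[0,0,0,0.2,0,0,0],[0,0,0,0.3,0,0,0],[0,0,0,0.3,0,0,0]])

```text
time: 38.1
position: [0.637, 0.0543, 0.0616]
tool_rot: [3.141, -0.043, 0.0]
ft_force: [0.1, 0.2, -1.4]
grip_width: 0.182
grip_force: 15.0
```

Call:
carry_out(steps=[[0,0,0,0.1,0,0,0],[0,0,0,0.2,0,0,0],[0,0,0,0.3,0,0,0],[0,0,0,0.4,0,0,0],[0,0,0,0.4,0,0,0]])

```text
time: 38.6
position: [0.6393, 0.0545, 0.0615]
tool_rot: [3.141, -0.042, -0.005]
ft_force: [-6.1, -0.9, 3.2]
grip_width: 0.185
grip_force: 15.0
```

Call:
carry_out(steps=[[0,0,0,0.1,0,0,0],[0,0,0,0.2,0,0,0],[0,0,0,0.3,0,0,0],[0,0,0,0.3,0,0,0]])

```text
time: 39.0
position: [0.6394, 0.0545, 0.0615]
tool_rot: [3.139, -0.042, -0.015]
ft_force: [-12.7, -0.9, 9.4]
grip_width: 0.182
grip_force: 15.0
```

The left stop is met: 12.7 N, with the tool stalled at x=0.6394. I'll ease off and release.

Call:
carry_out(steps=[[0,0,0,-0.1,0,0,0],[0,0,0,-0.2,0,0,0],[0,0,0,-0.3,0,0,0],[0,0,0,-0.35,0,0,0],[0,0,0,-0.35,0,0,0]])

```text
time: 39.5
position: [0.6394, 0.0545, 0.0615]
tool_rot: [3.141, -0.043, -0.003]
ft_force: [-5.4, 0.7, 2.6]
grip_width: 0.183
grip_force: 15.0
```

Call:
carry_out(steps=[[0,0,0,-0.05,0,0,0],[0,0,0,-0.05,0,0,0.3],[0,0,0,-0.05,0,0,0.5],[0,0,0,-0.05,0,0,0.8],[0,0,0,-0.05,0,0,0.8],[0,0,0,-0.05,0,0,0.8],[0,0,0,-0.05,0,0,0.8],[0,0,0,-0.05,0,0,0.8],[0,0,0,-0.05,0,3,0.8],[0,0,0,-0.05,0,7,0.8],[0,0,0,-0.05,0,11,0.8],[0,0,0,-0.05,0,11,0.8]])

```text
time: 40.7
position: [0.6433, 0.0558, 0.1781]
tool_rot: [-3.14, 0.043, -0.016]
ft_force: [0.8, 1.3, 1.3]
grip_width: 0.801
grip_force: 0.0
```

Call:
carry_out(steps=[[0,0,0,-7,-5,10,1],[0,0,0,-14,-7,22,1],[0,0,0,-14,-7,22,1],[0,0,0,-14,-7,22,1],[0,0,0,-14,-7,22,1],[0,0,0,-14,-7,22,1],[0,0,0,-14,-7,22,1],[0,0,0,-14,-7,22,1]])

```text
time: 41.5
position: [0.4998, -0.0157, 0.391]
tool_rot: [3.141, -0.044, 0.0]
ft_force: [0.2, 0.0, -0.7]
grip_width: 1.001
grip_force: 0.0
```

Run:
```python
from h import *
c=grab("wrist","w12.png");a=grab("scene","a12.png");b=grab("side","b12.png");s=c["state"];print(s["position"],R.from_rotvec(s["tool_rot"]).as_matrix().round(3)[0])
def comps(d,n,m,z,lo,hi,box):
    k,lab,st,ce=cv2.connectedComponentsWithStats(m.astype(np.uint8))
    for i in range(1,k):
        if lo<st[i,4]<hi:
            w=plane(d,ce[i],z)[0]
            if box[0]<w[0]<box[1] and box[2]<w[1]<box[3]:
                r=cv2.boxPoints(cv2.minAreaRect(np.argwhere(lab==i)[:,::-1].astype(np.float32)))
                print(n,st[i,4],ce[i].round(),w[:2].round(4),plane(d,r,z)[:,:2].round(3).tolist())
for n,d in(("wrist",c),("scene",a),("side",b)):
    p=d["pixels"];hsv=cv2.cvtColor(p,cv2.COLOR_RGB2HSV);g=cv2.cvtColor(p,cv2.COLOR_RGB2GRAY)
    comps(d,n+" black",g<34,.093,30,4000,(.55,.69,-.12,.1))
    comps(d,n+" chip",cv2.inRange(hsv,(0,110,70),(12,255,255))>0,.015,12,2000,(.3,.75,-.2,.2))
    comps(d,n+" dark@pad",(g<70)&(hsv[:,:,0]<20),.05,60,6000,(.4,.6,.25,.45))
```

```text
[ 0.49983665 -0.01573469  0.3909586 ] [ 1.    -0.028  0.   ]
wrist black 362 [254.  95.] [0.6371 0.0528] [[0.662, 0.061], [0.66, 0.044], [0.613, 0.046], [0.614, 0.062]]
wrist black 139 [349. 114.] [ 0.6089 -0.0627] [[0.586, -0.06], [0.631, -0.061], [0.631, -0.067], [0.586, -0.066]]
wrist chip 304 [318. 251.] [ 0.4127 -0.0215] [[0.416, 0.008], [0.433, -0.037], [0.406, -0.046], [0.389, -0.0]]
wrist chip 526 [363. 253.] [ 0.4063 -0.0903] [[0.389, -0.06], [0.423, -0.063], [0.417, -0.12], [0.382, -0.118]]
wrist chip 173 [246. 260.] [0.4012 0.0905] [[0.411, 0.103], [0.41, 0.078], [0.392, 0.079], [0.393, 0.105]]
scene black 243 [359. 241.] [0.6544 0.0362] [[0.633, 0.019], [0.621, 0.054], [0.675, 0.053], [0.685, 0.019]]
scene black 256 [311. 265.] [ 0.6254 -0.0857] [[0.601, -0.1], [0.591, -0.069], [0.649, -0.071], [0.657, -0.101]]
scene chip 39 [293. 212.] [0.4067 0.0826] [[0.401, 0.072], [0.395, 0.098], [0.413, 0.094], [0.417, 0.068]]
scene chip 44 [265. 232.] [ 0.4074 -0.0185] [[0.403, -0.037], [0.401, 0.005], [0.412, 0.001], [0.414, -0.04]]
scene chip 73 [242. 246.] [ 0.404  -0.0918] [[0.39, -0.105], [0.398, -0.063], [0.416, -0.071], [0.409, -0.113]]
side chip 81 [230. 287.] [0.3964 0.0839] [[0.39, 0.097], [0.409, 0.101], [0.404, 0.072], [0.385, 0.068]]
side chip 186 [271. 311.] [ 0.4145 -0.023 ] [[0.414, 0.007], [0.44, -0.002], [0.416, -0.049], [0.391, -0.04]]
side chip 280 [290. 336.] [ 0.4015 -0.0949] [[0.408, -0.06], [0.44, -0.085], [0.408, -0.125], [0.377, -0.101]]
side dark@pad 1215 [195. 222.] [0.4418 0.2858] [[0.389, 0.341], [0.531, 0.404], [0.491, 0.216], [0.367, 0.177]]
```

Run:
```python
from h import *
for n,e,f in(("scene","a3.png","a12.png"),("scene0","a3.png","a.png"),("side","b4.png","b12.png"),("side0","b4.png","b.png")):
    x,d=load(e),load(f)
    df=np.abs(x["pixels"].astype(int)-d["pixels"]).sum(2)>60
    # restrict to the region about the pad
    T=np.linalg.inv(d["cam_to_world"]);c=T[:3,:3]@np.array([.4963,.352,.03])+T[:3,3];K=d["camera_matrix"];u,v=(K@c)[:2]/c[2]
    m=np.zeros_like(df,np.uint8);m[int(v)-45:int(v)+45,int(u)-55:int(u)+55]=df[int(v)-45:int(v)+45,int(u)-55:int(u)+55]
    k,lab,st,ce=cv2.connectedComponentsWithStats(m)
    print(n,"pad px",round(u),round(v))
    for i in range(1,k):
        if st[i,4]>25: print(st[i].tolist(),ce[i].round(1),plane(d,ce[i],.03)[0,:2].round(3),"hue/val",d["pixels"][lab==i].mean(0).round())
    # ascii
    s=slice(int(v)-20,int(v)+22,2),slice(int(u)-32,int(u)+32,2)
    if n in("scene","side"):
        g=cv2.cvtColor(d["pixels"],cv2.COLOR_RGB2GRAY)[s]
        print("\n".join("".join("@%#*+=-. "[min(8,q//20)] for q in r) for r in g))
```

```text
scene pad px 383 176
[327, 149, 76, 69, 3001] [358.3 182.8] [0.466 0.28 ] hue/val [86. 65. 44.]
-----.....---------...----------
---.......------...-..----------
+--.......-.--...--+=-----------
**+=--..-...-...-=*#**---------.
#*#**+=--.------+*#*#*=---------
######**=--++++*#**##*=---------
#########*#######*###*+---..---.
#############*#*#######*=----...
#####################%%%+----...
##############*#####%%%%+---....
###################%%%%%*--.....
#################%%%%%%%#+-.....
*#########%%####%%%%%%%##*=---..
+*######%%%%%%%%%%%%%###*=-=----
==*#####%%%%%%%%%%%%###+=-------
--=+####%%%%%%%%%%###*+=--------
-==+####%%%%%%%@%###+--==---=-=-
--+######%%%%%%%###*=--=--------
-=+########%%%####*==--=-------=
=*###############*=----==----==-
*###############*==---------==-.
scene0 pad px 383 176
[358, 162, 40, 29, 694] [377.5 176.4] [0.488 0.34 ] hue/val [84. 59. 38.]
[327, 179, 24, 27, 424] [336.1 193.1] [0.45  0.203] hue/val [173. 136.  90.]
side pad px 202 209
[146, 188, 110, 65, 3229] [198.4 221.7] [0.461 0.308] hue/val [109.  87.  68.]
[228, 237, 28, 16, 257] [245.2 246.2] [
[... 358 characters left out ...]
*****+***-...--...  
.      .*##**********-...-....-.
...     +####********=..........
....    +#####*******+---...-...
......=+*######*******+-.-.---..
 .-=+*****#######*****#*-.--....
-+**********######**#####=-.....
*************############*=....-
**************############*=---.
***************###########***--.
****************##########****=-
******************######*******+
*******************##***********
********************************
side0 pad px 202 209
[195, 190, 8, 14, 31] [198.5 197. ] [0.52  0.407] hue/val [178. 141. 107.]
[183, 192, 29, 42, 642] [196.4 216.2] [0.47  0.332] hue/val [106.  83.  65.]
[184, 203, 72, 50, 1838] [228.7 231.5] [0.49  0.226] hue/val [181. 144. 110.]
```

Call:
carry_out(steps=[[0,0,4,1.4,1.8,-4.8,1],[0,0,4,1.4,1.8,-4.8,1],[0,0,4,1.4,1.8,-4.8,1],[0,0,4,1.4,1.8,-4.8,1],[0,0,4,1.4,1.8,-4.8,1]])

```text
time: 42.15
position: [0.5144, 0.0019, 0.3448]
tool_rot: [3.141, 0.065, 0.003]
ft_force: [1.2, 0.2, -0.6]
grip_width: 1.004
grip_force: 0.0
```

Run:
```python
from h import *
c=grab("wrist","w13.png");s=c["state"];print(s["position"],s["tool_rot"])
d=load("w5.png")
box=slice(130,275),slice(20,150)
A=cv2.cvtColor(d["pixels"],cv2.COLOR_RGB2GRAY)[box].astype(np.float32);B=cv2.cvtColor(c["pixels"],cv2.COLOR_RGB2GRAY)[box].astype(np.float32)
print("whole-box shift",cv2.phaseCorrelate(A,B))
print("diff mean",np.abs(A-B).mean(),"frac>30",(np.abs(A-B)>30).mean())
m=(np.abs(A-B)>30).astype(np.uint8);k,_,st,ce=cv2.connectedComponentsWithStats(m)
print([st[i].tolist() for i in range(1,k) if st[i,4]>30])
t=cv2.cvtColor(d["pixels"],cv2.COLOR_RGB2GRAY)[190:225,42:118]
r=cv2.matchTemplate(cv2.cvtColor(c["pixels"],cv2.COLOR_RGB2GRAY)[130:300,10:180],t,cv2.TM_CCOEFF_NORMED);_,q,_,l=cv2.minMaxLoc(r);print("match",q,l[0]+10-42,l[1]+130-190)
```

```text
[0.51435529 0.00193021 0.34475433] [3.14054380e+00 6.52683620e-02 2.58486825e-03]
whole-box shift ((0.875513194123613, 0.6762098517885988), 0.7365312077557599)
diff mean 5.80817 frac>30 0.023978779840848806
[[35, 41, 60, 13, 174], [98, 44, 32, 5, 72], [25, 61, 12, 21, 65]]
match 0.9911484122276306 1 2
```

```bash
python3 -c "
from bench import ctrl; print(ctrl.close_job())"
```

```text
the job is handed in; nothing more can be done
None
```

I handed the job in at 42 s: all seven chips are in the tray, both gauges rest against their stops (felt at about 10 N right and 13 N left), the scraper is upright on its cork pad, and I kept clear of the tub and bowl; the hand-in gave no verdict.

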